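Lid the tomato tubs and set the chilling tray

TASK

Get the tomato tubs ready for chilling: stand every steel tub upright in the well of the chilling tray, each closed with the lid of its own shape and size seated flat in its mouth. Once all the tubs are in the tray with their lids on, slide the tray's control along its track until its grip is level with the white pointer. A lid that has no tub may stay where it is; leave the tin, the jar and the carton alone.

Things in the scene. Friction and masses are not known exactly. Their poses are not given: they have to be found in the camera images.
- tub_round: round steel tub, 66 mm across, 70 mm tall, open on top, walls 3 mm, some red tomatoes inside; origin at the centre of its underside, z up. May be absent.
- tub_slim: slim round steel tub, 48 mm across, 70 mm tall, open on top, walls 3 mm, some red tomatoes inside; origin at the centre of its underside, z up. May be absent.
- tub_square: square steel tub, 60 x 60 mm, 70 mm tall, open on top, walls 3 mm, some red tomatoes inside; origin at the centre of its underside, z up. May be absent.
- tub_long: oblong steel tub, 96 mm (its x axis) x 54 mm (its y axis), 70 mm tall, open on top, walls 3 mm, some red tomatoes inside; origin at the centre of its underside, z up. May be absent.
- lid_round: round white lid, 70 mm across, upright round knob 22 mm across, for the tub of that shape. Plug below 6 mm deep, drops into the tub's mouth with 2.5 mm play all round, flange 4 mm thick rests on the rim, knob or bar 26 mm high (36 mm in all). Origin: centre of the plug's underside, z up; seated, it lies 64 mm above the tub's origin.
- lid_slim: small round white lid, 52 mm across, upright round knob 22 mm across, for the tub of that shape. Plug below 6 mm deep, drops into the tub's mouth with 2.5 mm play all round, flange 4 mm thick rests on the rim, knob or bar 26 mm high (36 mm in all). Origin: centre of the plug's underside, z up; seated, it lies 64 mm above the tub's origin.
- lid_square: square white lid, 64 x 64 mm, upright grip bar 40 mm long (along its x axis), 12 mm thick, for the tub of that shape. Plug below 6 mm deep, drops into the tub's mouth with 2.5 mm play all round, flange 4 mm thick rests on the rim, knob or bar 26 mm high (36 mm in all). Origin: centre of the plug's underside, z up; seated, it lies 64 mm above the tub's origin.
- lid_long: oblong white lid, 100 mm (its x axis) x 58 mm (its y axis), upright grip bar 50 mm long (along its x axis), 12 mm thick, for the tub of that shape. Plug below 6 mm deep, drops into the tub's mouth with 2.5 mm play all round, flange 4 mm thick rests on the rim, knob or bar 26 mm high (36 mm in all). Origin: centre of the plug's underside, z up; seated, it lies 64 mm above the tub's origin.
- tray: fixed chilling tray, 116 mm wide (its x axis): a flat dark well, 100 mm (x) by 360 mm (y) inside, floor 34 mm above the table, lip to 46 mm; at its +y end, past the well, a grey control panel 170 mm long, top at 46 mm. Origin under the centre of the well, at table height.
- fader (a joint): sliding control on the tray's panel; 0 at the end of the track nearest the well, grows to 0.12 m as the grip is pushed along the tray's +y axis, stays where it is left, takes about 2 N
- fader_top (a point): centre of the top of the control's black grip; the grip is 28 mm (tray x) by 20 mm (tray y) and stands 40 mm high below this point
- pointer: flat white triangular pointer on the panel beside the track, 20 mm long, its tip aimed at the track; its y axis is parallel to the track; origin on the centreline of the triangle. The grip's centre should be level with this centreline.
- can: bystander: paper-labelled tin, 74 mm across, 110 mm tall; origin at the centre of its underside
- jar: bystander: jar, 72 mm across, 100 mm tall; origin at the centre of its underside
- carton: bystander: cardboard carton, 90 x 140 x 70 mm tall; origin at the centre of its underside

How it is judged (in metres and radians):
On the way, in this order (a step that is already met when the one before it is completed fails the run):
1. every tub stands in the tray's well, closed with its own lid (x of tub_round in the frame of tray between -0.05 and 0.05 m and y of tub_round in the frame of tray between -0.18 and 0.18 m and z of tub_round in the frame of tray between 0.03 and 0.039 m and angle between each of tub_round, tub_slim, tub_square, tub_long's own z axis and vertical below 0.08 rad and linear speed of each of tub_round, tub_slim, tub_square, tub_long below 0.03 m/s and x of lid_round in the frame of tub_round between -0.006 and 0.006 m and y of lid_round in the frame of tub_round between -0.006 and 0.006 m and z of lid_round in the frame of tub_round between 0.06 and 0.067 m and angle between the z axis of lid_round and the z axis of tub_round, either way round below 0.07 rad and x of tub_slim in the frame of tray between -0.05 and 0.05 m and y of tub_slim in the frame of tray between -0.18 and 0.18 m and z of tub_slim in the frame of tray between 0.03 and 0.039 m and x of lid_slim in the frame of tub_slim between -0.006 and 0.006 m and y of lid_slim in the frame of tub_slim between -0.006 and 0.006 m and z of lid_slim in the frame of tub_slim between 0.06 and 0.067 m and angle between the z axis of lid_slim and the z axis of tub_slim, either way round below 0.07 rad and x of tub_square in the frame of tray between -0.05 and 0.05 m and y of tub_square in the frame of tray between -0.18 and 0.18 m and z of tub_square in the frame of tray between 0.03 and 0.039 m and x of lid_square in the frame of tub_square between -0.006 and 0.006 m and y of lid_square in the frame of tub_square between -0.006 and 0.006 m and z of lid_square in the frame of tub_square between 0.06 and 0.067 m and angle between the z axis of lid_square and the z axis of tub_square, either way round below 0.07 rad and x of tub_long in the frame of tray between -0.05 and 0.05 m and y of tub_long in the frame of tray between -0.18 and 0.18 m and z of tub_long in the frame of tray between 0.03 and 0.039 m and x of lid_long in the frame of tub_long between -0.006 and 0.006 m and y of lid_long in the frame of tub_long between -0.006 and 0.006 m and z of lid_long in the frame of tub_long between 0.06 and 0.067 m and angle between the z axis of lid_long and the z axis of tub_long, either way round below 0.07 rad), for 0.2 s.
2. the control's grip is level with the pointer (y of fader_top in the frame of pointer between -0.006 and 0.006 m), for 0.2 s.
At the end, for the whole second after the job is handed in: Every tub present stands upright (within 0.08 rad) and at rest on the floor of the tray's well, its own lid seated (centred within 6 mm, flange on the rim within 3 to 4 mm, parallel within 0.07 rad), and the control's grip is within 6 mm of the pointer's centreline along the track (all of step 1 and all of step 2); the robot touches nothing.
It fails at once if the tin is moved by more than 4 cm (distance of can from where it was at the start of the episode above 0.04 m).
It fails at once if the jar is moved by more than 4 cm (distance of jar from where it was at the start of the episode above 0.04 m).
It fails at once if the carton is moved by more than 4 cm (distance of carton from where it was at the start of the episode above 0.04 m).
Of tub_round, tub_slim, tub_square, tub_long only 3 to 4 are there at a start; the rules pass over those that are not, and their reading is None.
At some moment in a run one of tub_round, tub_slim, tub_square, tub_long, lid_round, lid_slim, lid_square, lid_long may be knocked a few centimetres aside while the robot is not near it.
It also fails if it takes over 210 s, if anything falls off the work surface, if the arm or the gripper's body presses on something with over 40 N, if the wrist force passes 120 N, or if a joint passes its speed limit or range.

ROBOT

A 6-joint arm with a two-finger parallel gripper is mounted at the origin on the work surface. World frame = base frame: x ahead of the robot, y to its left, z up, the work surface at z = 0. Lengths are in mm, angles in degrees, forces in N, time in s.
With the tool pointing down it reaches from about 325 to 775 mm from the base axis. Payload 9.3 kg.
Tool frame: the origin (TCP) lies midway between the tips of the shut fingers; the grasp point (between the pads) lies 19 mm behind it; z points along the fingers, x is the direction in which the jaws open and shut, and the axes are right-handed (so a half turn about z gives the same grasp; the last joint's range is limited). The gripper opens to 85 mm and grips with 20 to 120 N. Pads are 22 mm wide; open, the fingers measure 114 mm over their backs; the gripper's body (76 mm by 85 mm) begins 54 mm behind the grasp point. The pads swing forward as they close: fully open they stand 13 mm farther back than shut.
Start: joints at [-75.035, 14.817, 1.232, 76.415, 0, 81.257], TCP at [221.143, -503.579, 231.279] pointing down, gripper open.
Joint ranges: [-174.27, 174.27], [-52.1, 104.24], [-59.71, 78.15], [-110.17, 111.67], [-87.03, 83.33], [-180, 180]. Speed limits (degrees/s): [127.2, 127.2, 159.86, 180, 180, 180].

INTERFACE

Orientations are given as a 3x3 rotation matrix whose columns are the frame's x, y, z axes.
In Python, from plant import r gives the robot as it stands.
- The arm moves only by the tool jog_arm, never from a script. Its argument "increments" is a list of rows, each a list of 7 numbers: the finger opening in cm, from 0 to 8.54, then the shift along the tool's x, y, z in cm, then the turn, a rotation vector about the tool's x, y, z in rad. In form: [[claw, tx, ty, tz, wx, wy, wz], ...]. A call has 1 to 12 rows; each row is the pose to reach, as a shift and turn from the pose measured when the call began, along the tool's axes at that moment; what a row does not reach only later rows make up. A row lasts 1/8 s, in which the tool goes at most 62.5 mm and 10.7 degrees, less where a joint would pass 70% of its speed; a pose out of reach is approached as far as the arm can. A call with a gripper value outside its range is refused whole. The fingers move at their own pace and stop on an object; "squeeze" is the grip in N (left out, the last holds). Time passes only in rows, so rows that repeat a pose let the fingers close. It gives the time, the measured TCP pose, the force and the opening at its end, in the units of the state.
- r.get_obs(): the state, without advancing time (a new reading comes with each control period).
- r.capture(name): name is "scene" or "top"; returns the picture (384x512x3 uint8, red, green, blue); there is no depth.
- r.camera_info(name): a dict with "fx", "fy", "cx", "cy" (pixels), "k1" (the pictures are not rectified: a ray, as slopes to the right and down, at radius r is drawn at 1 + k1 r^2 times it, then the intrinsics apply), "eye" and "orientation" of the camera in the world. Camera axes: x right, y up, looking along -z (the intrinsics and any distortion apply to the point x, -y, -z); pixel columns grow to the right and rows downward; lengths in mm; the calibration is good to about 2 mm. A picture is of the moment at which its call begins. camera_info takes no time and is no camera call.
- r.close_job(): hands the job in, once; it reports no verdict.
Trained networks look in the newest picture that a camera, given by its name, has taken for a name from the list of things; names that differ only in an ending like _2 or _b are one class to them, and where a whole thing is asked for, a point or a joint stands for the part that bears it (a point fixed in the world has none). Each returns a list of dicts, best first, with "confidence" (0 to 1); they miss things now and then, are a little off and sometimes report something else, mostly with a low value. They report only what shows in the picture. A call takes as long as a camera call.
- r.outline_of(query, camera): "mask" (384x512 bool, what is visible of it) and "extent" ([left, top, right, bottom] in pixels, round what is visible of it).
The state is a dict: "time_s": time; "joint_positions": joint angles; "qd": joint speeds; "effort": joint torques, N m; "ee_pos": TCP position; "orientation": TCP orientation; "wrist_force": force on the tool from outside, world axes, zero at the start; "moment": the same for the moment, N m; "gripper_width": finger opening in mm.
Only numpy, scipy, OpenCV 4.12 (cv2) and the standard library are available. Lean on these libraries where they do the work, as an engineer would, in place of code of your own. Each camera call takes 0.05 s, during which the arm holds its last target.

## Working session

There is one attempt and no reset: what is moved stays moved. The work goes in short steps, Python scripts to look and compute and a tool call to move; the robot and the scene stay as the last step left them, time stands still between calls to the robot, and variables do not carry over. Pictures are saved under pics/ and viewed, and the job is handed in when it is done.

Besides the shell and the picture viewer there is one more tool, called in YAML: its name, and indented under it one key for each argument. jog_arm: Moves the arm, as the interface text tells. Its arguments: {"type":"object","properties":{"increments":{"type":"array","items":{"type":"array","items":{"type":"number"}}},"squeeze":{"type":"number"}},"required":["increments"]}

```bash
ls; mkdir -p pics
python3 - <<'E'
from plant import r
import cv2
o=r.get_obs();print(o)
for n in("scene","top"):
    im=r.capture(n);cv2.imwrite(f"pics/{n}0.png",cv2.cvtColor(im,cv2.COLOR_RGB2BGR));print(n,r.camera_info(n))
E
```

```text
pics
{'time_s': 0.0, 'joint_positions': array([-7.50335985e+01,  1.48509842e+01,  1.18908683e+00,  7.64142628e+01,
       -3.17283642e-03,  8.12582112e+01]), 'qd': array([ 0.02802821, -0.03898945,  0.0291669 , -0.02491075,  0.08228534,
        0.00727439]), 'effort': array([-1.52349614e-03, -5.55640268e+01,  3.44524348e+01,  1.32890377e-02,
       -4.11335950e-04, -2.27500885e-05]), 'ee_pos': array([ 221.06472622, -503.31332145,  230.65943473]), 'orientation': array([[ 4.02078435e-01, -9.15605141e-01, -3.96778732e-04],
       [-9.15604272e-01, -4.02078604e-01,  1.26985194e-03],
       [-1.32221920e-03, -1.47287779e-04, -9.99999115e-01]]), 'wrist_force': array([ 0.01530833, -0.43472982,  1.34111037]), 'moment': array([0.01699424, 0.05732868, 0.01011447]), 'gripper_width': 85.1406811385706}
scene {'fx': 366.766444890322, 'fy': 366.766444890322, 'cx': 256.00184697397526, 'cy': 188.60204318507303, 'k1': -0.09196992383058124, 'eye': array([1236.11205696, -308.67736158, 1165.61614764]), 'orientation': array([[ 0.41716237, -0.75032056,  0.51283   ],
       [ 0.90882648,  0.34636419, -0.23252158],
       [-0.00316022,  0.56307273,  0.8264013 ]])}
top {'fx': 404.94269605344454, 'fy': 404.94269605344454, 'cx': 254.94989897688203, 'cy': 192.21939905259296, 'k1': -0.06632944155154494, 'eye': array([ 360.14408014,   -8.74260119, 1567.600096  ]), 'orientation': array([[ 0.01476171,  0.99198643, -0.12547915],
       [-0.99985485,  0.01571223,  0.00658876],
       [ 0.00850752,  0.12536367,  0.99207438]])}
```

View pics/scene0.png

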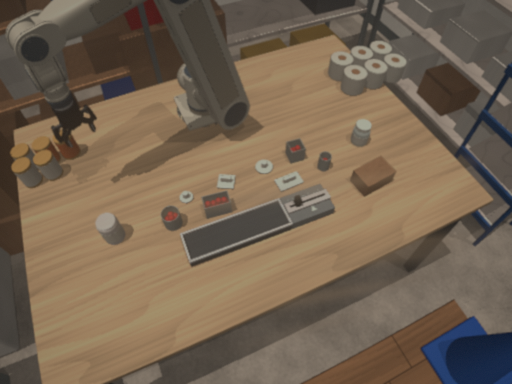

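View pics/top0.png

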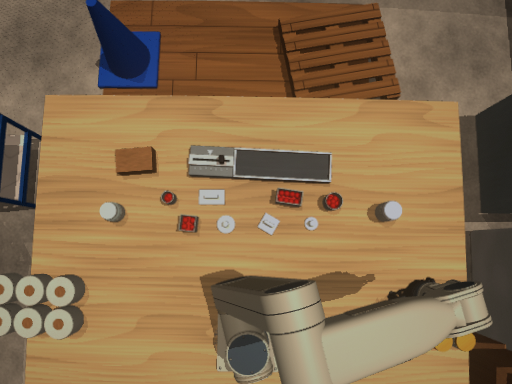

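The scene view shows all four tubs. In the top view they are slim (168,198), square (188,224), long (289,198) and round (333,202). The lids are long (212,197), round (226,225), square (269,224) and slim (311,224). The tray lies at y≈165, with its panel on the left. Next I'll get the masks.

```bash
cat > h.py <<'E'
import numpy as np, cv2, pickle
from plant import r
from scipy.optimize import minimize
CI={n:r.camera_info(n) for n in("scene","top")}
NAMES=["tub_round","tub_slim","tub_square","tub_long","lid_round","lid_slim","lid_square","lid_long"]
def proj(P,c):
    c=CI[c];R=c["orientation"];q=(np.atleast_2d(P)-c["eye"])@R
    u=np.c_[q[:,0],-q[:,1]]/(-q[:,2:3]);u=u*(1+c["k1"]*(u**2).sum(1,keepdims=True))
    return u*[c["fx"],c["fy"]]+[c["cx"],c["cy"]]
def ray(px,c):
    c=CI[c];d=(np.atleast_2d(px)-[c["cx"],c["cy"]])/[c["fx"],c["fy"]];u=d.copy()
    for _ in range(20):u=d/(1+c["k1"]*(u**2).sum(1,keepdims=True))
    v=np.c_[u[:,0],-u[:,1],-np.ones(len(u))]@c["orientation"].T
    return c["eye"],v
def atz(px,c,z):
    e,v=ray(px,c);return e+v*((z-e[2])/v[:,2:3])
def circ(d):
    a=np.linspace(0,2*np.pi,40,endpoint=False);return np.c_[np.cos(a),np.sin(a)]*d/2
def rect(a,b):return np.array([[1,1],[-1,1],[-1,-1],[1,-1]])*[a/2,b/2]
SH={"tub_round":[(circ(66),0,70)],"tub_slim":[(circ(48),0,70)],"tub_square":[(rect(60,60),0,70)],"tub_long":[(rect(96,54),0,70)],
"lid_round":[(circ(70),6,10),(circ(22),10,36)],"lid_slim":[(circ(52),6,10),(circ(22),10,36)],"lid_square":[(rect(64,64),6,10),(rect(40,12),10,36)],"lid_long":[(rect(100,58),6,10),(rect(50,12),10,36)],
"can":[(circ(74),0,110)],"jar":[(circ(72),0,100)],"carton":[(rect(90,140),0,70)]}
S=4
def render(n,p,c):
    x,y,z,a=p;m=np.zeros((384*S,512*S),np.uint8)
    R=np.array([[np.cos(a),-np.sin(a)],[np.sin(a),np.cos(a)]])
    for poly,z0,z1 in SH[n]:
        q=poly@R.T+[x,y];P=np.r_[np.c_[q,0*q[:,:1]+z+z0],np.c_[q,0*q[:,:1]+z+z1]]
        u=(proj(P,c)+.5)*S-.5
        h=cv2.convexHull(u.astype(np.float32));cv2.fillConvexPoly(m,np.round(h*16).astype(np.int32),255,shift=4)
    return cv2.resize(m,(512,384),interpolation=cv2.INTER_AREA)/255.
def masks(n,cams=("scene","top"),thr=.3):
    o={}
    for c in cams:
        L=r.outline_of(n,c)
        o[c]=[(d["confidence"],d["mask"],d["extent"]) for d in L]
    return o
def fit(n,M,z=0.,fitz=False,yaw0=None):
    # M: cam->mask
    rot=n in("tub_round","tub_slim","lid_round","lid_slim","can","jar")
    hz=35 if n[0]=='t' else 10
    g=[]
    for c,m in M.items():
        yy,xx=np.nonzero(m);g.append(atz([[xx.mean(),yy.mean()]],c,z+hz)[0])
    g=np.mean(g,0)
    def cost(v):
        p=(v[0],v[1],v[3]*1 if fitz else z,v[2]/40)
        return sum((((render(n,p,c)-m)**2).sum())/m.sum() for c,m in M.items())
    best=None
    for a in ([0] if rot else ([yaw0] if yaw0 is not None else np.arange(0,np.pi/(2 if 'tub_square'==n else 1),np.pi/8))):
        v0=[g[0],g[1],a*40]+([z] if fitz else [])
        sx=np.array([v0]+[np.array(v0)+d for d in np.eye(len(v0))*8])
        s=minimize(cost,v0,method="Nelder-Mead",options=dict(initial_simplex=sx,xatol=.1,fatol=1e-4,maxiter=150))
        if best is None or s.fun<best.fun:best=s
    v=best.x;return np.array([v[0],v[1],v[3] if fitz else z,np.degrees(v[2]/40)]),best.fun
E
cat > look.py <<'E'
import sys
from h import *
def look(tag,names=NAMES,extra=()):
    ims={}
    for n in("scene","top"):
        im=r.capture(n);ims[n]=im;cv2.imwrite(f"pics/{n}{tag}.png",cv2.cvtColor(im,cv2.COLOR_RGB2BGR))
    D={n:masks(n) for n in list(names)+list(extra)}
    pickle.dump((ims,D),open(f"d{tag}.pkl","wb"));return ims,D
if __name__=="__main__":
    ims,D=look(sys.argv[1],NAMES if len(sys.argv)<3 else sys.argv[2].split(","))
    for n in D:
        for c in D[n]:print(n,c,[(round(a,2),list(np.round(e)),int(m.sum())) for a,m,e in D[n][c]])
E
python3 look.py 1 tub_round,tub_slim,tub_square,tub_long,lid_round,lid_slim,lid_square,lid_long,tray,fader,pointer,can,jar,carton
```

```text
tub_round scene [(0.68, [np.float64(160.0), np.float64(204.0), np.float64(184.0), np.float64(233.0)], 455)]
tub_round top [(0.79, [np.float64(324.0), np.float64(193.0), np.float64(344.0), np.float64(212.0)], 323), (0.66, [np.float64(216.0), np.float64(215.0), np.float64(235.0), np.float64(235.0)], 261)]
tub_slim scene [(0.49, [np.float64(316.0), np.float64(153.0), np.float64(329.0), np.float64(173.0)], 218)]
tub_slim top [(0.56, [np.float64(162.0), np.float64(192.0), np.float64(180.0), np.float64(206.0)], 161)]
tub_square scene [(0.68, [np.float64(286.0), np.float64(135.0), np.float64(306.0), np.float64(162.0)], 403)]
tub_square top [(0.81, [np.float64(178.0), np.float64(216.0), np.float64(200.0), np.float64(233.0)], 343), (0.54, [np.float64(220.0), np.float64(154.0), np.float64(223.0), np.float64(162.0)], 28), (0.52, [np.float64(161.0), np.float64(193.0), np.float64(177.0), np.float64(205.0)], 142)]
tub_long scene [(0.67, [np.float64(203.0), np.float64(190.0), np.float64(232.0), np.float64(220.0)], 648)]
tub_long top [(0.97, [np.float64(275.0), np.float64(188.0), np.float64(303.0), 
[... 1689 characters left out ...]
4(223.0)], 423), (0.68, [np.float64(178.0), np.float64(214.0), np.float64(199.0), np.float64(233.0)], 321)]
jar scene [(0.72, [np.float64(352.0), np.float64(120.0), np.float64(369.0), np.float64(147.0)], 436)]
jar top [(0.93, [np.float64(101.0), np.float64(201.0), np.float64(125.0), np.float64(220.0)], 389), (0.64, [np.float64(303.0), np.float64(216.0), np.float64(317.0), np.float64(231.0)], 146), (0.49, [np.float64(218.0), np.float64(216.0), np.float64(236.0), np.float64(234.0)], 227)]
carton scene [(0.85, [np.float64(351.0), np.float64(158.0), np.float64(400.0), np.float64(197.0)], 1134)]
carton top [(0.87, [np.float64(116.0), np.float64(148.0), np.float64(160.0), np.float64(175.0)], 997)]
```

Run:
```python
import cv2
a=cv2.imread("pics/scene1.png")[120:270,150:350];cv2.imwrite("pics/s1z.png",cv2.resize(a,None,fx=4,fy=4,interpolation=cv2.INTER_CUBIC))
a=cv2.imread("pics/top1.png")[140:245,155:350];cv2.imwrite("pics/t1z.png",cv2.resize(a,None,fx=4,fy=4,interpolation=cv2.INTER_CUBIC))
```

```text
(no output)
```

View pics/s1z.png

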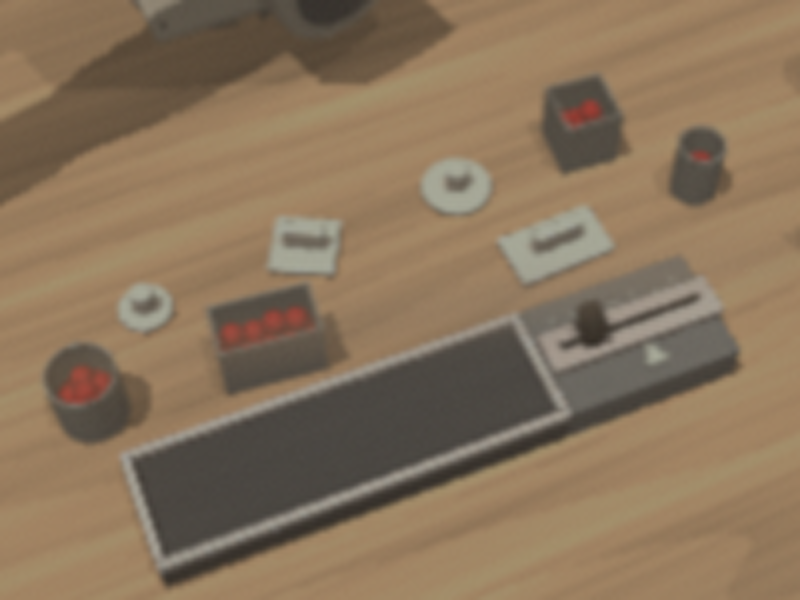

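View pics/t1z.png

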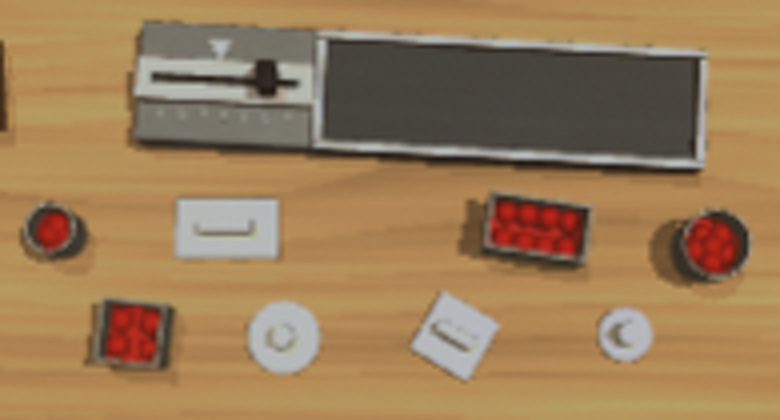

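Run:
```python
import cv2,numpy as np
for n,pts in(("scene",dict(wood=(240,170),shadow=(186,220),lidr=(260,160),knob=(264,165),tubside=(172,226),tubl=(222,212),squareside=(296,158),shadow2=(183,218))),("top",dict(wood=(300,215),shadow=(322,204),lid=(212,203),rim=(330,195),tom=(290,197),squareside=(200,224)))):
    im=cv2.imread(f"pics/{n}1.png")[...,::-1].astype(float)
    for k,(x,y) in pts.items():
        p=im[y-1:y+2,x-1:x+2].mean((0,1));print(n,k,p.round(),"sat",round(1-p.min()/p.max(),2),"g/r",round(p[1]/p[0],2))
```

```text
scene wood [154. 126.  95.] sat 0.38 g/r 0.82
scene shadow [112.  92.  70.] sat 0.37 g/r 0.82
scene lidr [162. 151. 129.] sat 0.21 g/r 0.93
scene knob [116. 109.  97.] sat 0.16 g/r 0.94
scene tubside [82. 75. 66.] sat 0.19 g/r 0.92
scene tubl [83. 76. 67.] sat 0.19 g/r 0.91
scene squareside [81. 75. 66.] sat 0.19 g/r 0.92
scene shadow2 [109.  89.  69.] sat 0.37 g/r 0.82
top wood [178. 141.  88.] sat 0.51 g/r 0.79
top shadow [93. 71. 47.] sat 0.49 g/r 0.76
top lid [173. 170. 162.] sat 0.06 g/r 0.98
top rim [144.  48.  37.] sat 0.75 g/r 0.33
top tom [132.  34.  25.] sat 0.81 g/r 0.26
top squareside [167. 126.  78.] sat 0.53 g/r 0.75
```

```bash
cat >> h.py <<'E'
def matte(im,c):
    im=cv2.GaussianBlur(im,(0,0),.6).astype(float)+1;mx=im.max(2);s=1-im.min(2)/mx;g=im[...,1]/im[...,0]
    lo,hi=(.22,.35) if c=="scene" else (.2,.44)
    return np.maximum(np.clip((hi-s)/(hi-lo),0,1),np.clip((.72-g)/.12,0,1))
def cfit(n,ims,g,z=0.,fitz=False,cams=("scene","top"),yaw0=None,rad=None):
    """g: rough world xyz guess; colour-matte fit in window"""
    rot=n in("tub_round","tub_slim","lid_round","lid_slim","can","jar")
    W={}
    for c in cams:
        A=matte(ims[c],c);u=proj([[g[0],g[1],z+(35 if n[0]=='t' else 12)]],c)[0]
        rr=rad or 22
        x0,y0=int(u[0]-rr),int(u[1]-rr);w=np.zeros((384,512),bool);w[max(y0,0):y0+2*rr+1,max(x0,0):x0+2*rr+1]=1
        # keep connected comps touching near centre
        k,lab=cv2.connectedComponents((A>.5).astype(np.uint8))
        near=set(lab[int(u[1])-6:int(u[1])+7,int(u[0])-6:int(u[0])+7].ravel())-{0}
        keep=cv2.dilate(np.isin(lab,list(near)).astype(np.uint8),np.ones((3,3)))
        W[c]=(A*keep,w)
    def cost(v):
        p=(v[0],v[1],v[3] if fitz else z,v[2]/40)
        t=0
        for c,(A,w) in W.items():
            d=render(n,p,c)-A;t+=(d[w]**2).sum()/max(A[w].sum(),1)
        return t
    best=None
    for a in ([0] if rot else ([yaw0] if yaw0 is not None else np.arange(0,np.pi/(2 if n=='tub_square' else 1),np.pi/6))):
        v0=np.array([g[0],g[1],a*40]+([z] if fitz else []))
        sx=np.array([v0]+[v0+d for d in np.eye(len(v0))*9])
        s=minimize(cost,v0,method="Nelder-Mead",options=dict(initial_simplex=sx,xatol=.1,fatol=1e-4,maxiter=200))
        if best is None or s.fun<best.fun:best=s
    v=best.x;return np.array([v[0],v[1],v[3] if fitz else z,np.degrees(v[2]/40)]),best.fun
E
cat > m1.py <<'E'
from h import *
ims,_=pickle.load(open("d1.pkl","rb"))
T=dict(tub_round=(333,202),tub_slim=(168,198),tub_square=(188,224),tub_long=(289,198),lid_long=(212,197),lid_round=(226,225),lid_square=(269,224),lid_slim=(311,224),can=(390,211),jar=(111,211),carton=(135,161))
for n,px in T.items():
    g=atz([px],"top",35 if n[0]=='t' else 10)[0]
    for kw in(dict(),dict(fitz=True),dict(cams=("top",)),dict(cams=("scene",))):
        p,f=cfit(n,ims,g,rad=30 if n=='carton' else None,**kw);print(n,list(kw.values()),p.round(1),round(f,3))
E
python3 m1.py
```

```text
tub_round [] [ 522.9 -316.2    0.     8.4] 0.445
tub_round [True] [ 523.2 -315.7   -1.9    6. ] 0.447
tub_round [('top',)] [ 523.8 -315.4    0.     8.2] 0.281
tub_round [('scene',)] [ 522.4 -316.8    0.     6.7] 0.159
tub_slim [] [527.3 309.2   0.    5. ] 0.44
tub_slim [True] [527.7 309.1   1.    1.9] 0.437
tub_slim [('top',)] [529.6 311.7   0.    8.4] 0.312
tub_slim [('scene',)] [526.2 308.7   0.    7.3] 0.094
tub_square [] [432.1 230.9   0.   -8.5] 0.271
tub_square [True] [ 4.316e+02  2.309e+02  2.000e-01 -8.400e+00] 0.271
tub_square [('top',)] [433.4 232.8   0.   -8.5] 0.157
tub_square [('scene',)] [430.6 229.6   0.   -8.5] 0.083
tub_long [] [ 536.9 -148.2    0.    82.1] 0.314
tub_long [True] [ 537.  -148.1    1.4   82.2] 0.313
tub_long [('top',)] [ 538.4 -147.8    0.    83. ] 0.151
tub_long [('scene',)] [ 536.  -148.3    0.    81.7] 0.152
lid_long [] [537.5 149.2   0.   91. ] 0.047
lid_long [True] [537.6 148.    1.1  91.3] 0.045
lid_long [('top',)] [537.7 149.6   0.   90.9] 0.009
lid_long [('scene',)] [536.9 147.4   0.   91.3] 0.023
lid_round [] [432.4  91.1   0.   13.6] 0.039
li
[... 437 characters left out ...]
7   -0.5    5.5] 0.044
lid_slim [('top',)] [ 440.9 -236.5    0.    -0.7] 0.004
lid_slim [('scene',)] [ 439.6 -238.8    0.     5.7] 0.013
can [] [ 487.3 -524.1    0.    -0.9] 0.241
can [True] [ 487.5 -524.7    2.1   -2.6] 0.241
can [('top',)] [ 487.8 -522.9    0.    -2.5] 0.187
can [('scene',)] [ 483.7 -526.4    0.     2.6] 0.037
jar [] [469.8 518.1   0.   15.9] 0.223
jar [True] [469.5 518.   -1.1  20.1] 0.222
jar [('top',)] [470.7 518.5   0.    6.6] 0.162
jar [('scene',)] [468.4 519.1   0.   22.5] 0.062
carton [] [437.2 697.5   0.   42.2] 0.553
carton [True] [ 292.7  546.  -104.7   63.6] 0.553
carton [('top',)] [671.4 447.4   0.  182.7] 0.745
carton [('scene',)] [437.2 697.5   0.   42.2] 0.0
```

```bash
cat > m2.py <<'E'
from h import *
ims,D=pickle.load(open("d1.pkl","rb"))
def box(p,c):
    x,y,a,L=p;SH["_t"]=[(rect(116,1)*[1,0]+0,0,46)]
    q=np.array([[58,-188],[58,L-188],[-58,L-188],[-58,-188]],float)
    SH["_t"]=[(q,0,46)];return render("_t",(x,y,0,a),c)
M={c:D["tray"][c][0][1] for c in("scene","top")}
W={}
for c in M:
    A=matte(ims[c],c);k=cv2.dilate(M[c].astype(np.uint8),np.ones((7,7)));core=cv2.erode(M[c].astype(np.uint8),np.ones((5,5)))
    # outer component only
    W[c]=np.maximum(A*k,core)
def run(cams):
    cost=lambda v:sum(((box((v[0],v[1],v[2]/200,v[3]),c)-W[c])**2).sum()/W[c].sum() for c in cams)
    best=None
    for a in(-.05,.05):
        v0=np.array([640,-80,a*200,546.])
        s=minimize(cost,v0,method="Nelder-Mead",options=dict(initial_simplex=np.array([v0]+[v0+d for d in np.eye(4)*12]),xatol=.1,fatol=1e-5,maxiter=400))
        if best is None or s.fun<best.fun:best=s
    v=best.x;print(cams,v[:2].round(1),"yaw",np.degrees(v[2]/200).round(2),"L",v[3].round(1),round(best.fun,4));return v
for cams in(("scene","top"),("scene",),("top",)):v=run(cams)
E
python3 m2.py
```

```text
('scene', 'top') [ 662.3 -123.8] yaw -2.01 L 546.8 0.0656
('scene',) [ 659.3 -124.5] yaw -2.12 L 546.0 0.0201
('top',) [ 665.4 -122.2] yaw -1.96 L 545.9 0.0209
```

```bash
cat > plan.py <<'E'
import numpy as np,sys
from scipy.spatial.transform import Rotation as R
from plant import r
def Rt(yaw):
    a=np.radians(yaw);return np.array([[np.cos(a),np.sin(a),0],[np.sin(a),-np.cos(a),0],[0,0,-1.]])
def plan(wps):
    """wps: list of (x,y,z,yaw,claw_cm,nrows); interpolated; calls of 12 are each relative to own start -> plan ONE call"""
    o=r.get_obs();p0=o["ee_pos"];R0=o["orientation"]
    cur=p0.copy();yaw0=np.degrees(np.arctan2(R0[1,0],R0[0,0]));cy=yaw0;rows=[]
    for x,y,z,yaw,cl,n in wps:
        x=cur[0] if x is None else x;y=cur[1] if y is None else y;z=cur[2] if z is None else z
        yaw=cy if yaw is None else yaw
        yaw=cy+(yaw-cy+180)%360-180
        for i in range(1,n+1):
            f=i/n;p=cur+(np.array([x,y,z])-cur)*f;w=cy+(yaw-cy)*f
            t=R0.T@(p-p0)/10;v=R.from_matrix(R0.T@Rt(w)).as_rotvec()
            rows.append([cl]+[round(float(q),2) for q in t]+[round(float(q),3) for q in v])
        cur=np.array([x,y,z],float);cy=yaw
    print(len(rows),"rows; t",o["time_s"],"from",p0.round(1),round(yaw0,1))
    print("["+",".join("["+",".join(f"{q:g}" for q in w)+"]" for w in rows)+"]")
E
python3 - <<'E'
from plan import *
plan([(523,-316,140,-2,8.5,10),(523,-316,120,-2,8.5,2)])
E
```

```text
12 rows; t 1.6 from [ 221.1 -503.6  231.3] -66.3
[[8.5,-0.5,-3.52,0.91,0,-0,-0.112],[8.5,-1.01,-7.04,1.83,0,-0,-0.224],[8.5,-1.51,-10.55,2.74,0,-0,-0.337],[8.5,-2.01,-14.07,3.65,0,-0,-0.449],[8.5,-2.52,-17.59,4.56,0,-0,-0.561],[8.5,-3.02,-21.11,5.48,0,-0,-0.673],[8.5,-3.53,-24.63,6.39,0,0,-0.785],[8.5,-4.03,-28.14,7.3,0,0,-0.898],[8.5,-4.53,-31.66,8.22,0,0,-1.01],[8.5,-5.04,-35.18,9.13,0,0,-1.122],[8.5,-5.04,-35.18,10.13,0,0,-1.122],[8.5,-5.04,-35.18,11.13,0,0,-1.122]]
```

jog_arm:
  increments:
    - [8.5,-0.5,-3.5,0.9,0,0,-0.112]
    - [8.5,-1,-7,1.8,0,0,-0.224]
    - [8.5,-1.5,-10.5,2.7,0,0,-0.337]
    - [8.5,-2,-14,3.6,0,0,-0.449]
    - [8.5,-2.5,-17.6,4.6,0,0,-0.561]
    - [8.5,-3,-21.1,5.5,0,0,-0.673]
    - [8.5,-3.5,-24.6,6.4,0,0,-0.785]
    - [8.5,-4,-28.1,7.3,0,0,-0.898]
    - [8.5,-4.5,-31.7,8.2,0,0,-1.01]
    - [8.5,-5.04,-35.2,9.1,0,0,-1.122]
    - [8.5,-5.04,-35.2,10.1,0,0,-1.122]
    - [8.5,-5.04,-35.2,11.1,0,0,-1.122]
  squeeze: 30

```text
time_s: 3.1
ee_pos: [522.8, -316.0, 119.6]
orientation: [[0.999, -0.036, -0.0], [-0.036, -0.999, 0.0], [-0.001, -0.0, -1.0]]
wrist_force: [-0.1, -0.9, 0.2]
gripper_width: 85.0
```

```bash
cat > snap.py <<'E'
import sys,cv2
from plant import r
t=sys.argv[1]
for n in("scene","top"):
    im=r.capture(n);cv2.imwrite(f"pics/{n}{t}.png",im[...,::-1])
import numpy as np
a=cv2.imread(f"pics/scene{t}.png")[110:270,130:360];b=cv2.imread(f"pics/top{t}.png")[130:250,140:380]
a=cv2.resize(a,(640,445),interpolation=cv2.INTER_CUBIC);b=cv2.resize(b,(720,360),interpolation=cv2.INTER_CUBIC)
cv2.imwrite(f"pics/s{t}z.png",a);cv2.imwrite(f"pics/t{t}z.png",b)
o=r.get_obs();print(o["time_s"],o["ee_pos"].round(1),o["wrist_force"].round(1),round(o["gripper_width"],1))
E
python3 snap.py 2
python3 - <<'E'
from plan import *
plan([(523,-316,30,-2,8.5,5),(523,-316,30,-2,6,5)])
E
```

```text
3.2 [ 522.  -316.1  119. ] [-0.7  0.1 -1. ] 84.9
10 rows; t 3.2 from [ 522.  -316.1  119. ] -2.1
[[8.5,0.02,-0,1.78,-0.001,0.002,-0],[8.5,0.05,-0,3.56,-0.001,0.002,-0.001],[8.5,0.07,-0,5.34,-0.001,0.002,-0.001],[8.5,0.09,-0,7.12,-0.001,0.002,-0.002],[8.5,0.12,-0,8.9,-0.001,0.002,-0.002],[6,0.12,-0,8.9,-0.001,0.002,-0.002],[6,0.12,-0,8.9,-0.001,0.002,-0.002],[6,0.12,-0,8.9,-0.001,0.002,-0.002],[6,0.12,-0,8.9,-0.001,0.002,-0.002],[6,0.12,-0,8.9,-0.001,0.002,-0.002]]
```

View pics/s2z.png

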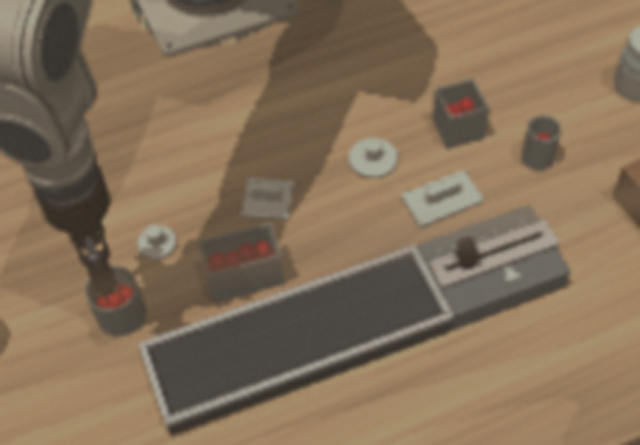

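The gripper hovers over the round tub at about (115,290) in the zoom, and nothing has been disturbed. I'll descend and grip.

jog_arm:
  increments:
    - [8.5,0,0,1.8,0,0.001,0]
    - [8.5,0.05,0,3.6,0,0.001,0]
    - [8.5,0.1,0,5.3,0,0.001,0]
    - [8.5,0.1,0,7.1,0,0.001,0]
    - [8.5,0.1,0,8.9,0,0.001,0]
    - [6,0.1,0,8.9,0,0.001,0]
    - [6,0.1,0,8.9,0,0.001,0]
    - [6,0.1,0,8.9,0,0.001,0]
    - [6,0.1,0,8.9,0,0.001,0]
  squeeze: 30

```text
time_s: 4.32
ee_pos: [522.9, -316.2, 30.5]
orientation: [[0.999, -0.037, -0.0], [-0.037, -0.999, 0.001], [-0.0, -0.001, -1.0]]
wrist_force: [0.1, -0.0, -1.3]
gripper_width: 64.0
```

```bash
cat > tray.py <<'E'
import numpy as np
T0=np.array([662.3,-123.8]);TY=-2.0
def tw(x,y):
    a=np.radians(TY);return T0+[np.cos(a)*x-np.sin(a)*y,np.sin(a)*x+np.cos(a)*y]
SLOT=dict(round=-138,long=-42,square=52,slim=127)
if __name__=="__main__":
    for k,v in SLOT.items():print(k,tw(0,v).round(1))
E
python3 tray.py
python3 - <<'E'
from plan import *
plan([(None,None,110,-2,6,4),(657.5,-262,110,-2,6,5),(657.5,-262,68,-2,6,3)])
E
```

```text
round [ 657.5 -261.7]
long [ 660.8 -165.8]
square [664.1 -71.8]
slim [666.7   3.1]
12 rows; t 4.325 from [ 522.9 -316.2   30.5] -2.1
[[6,-0,-0,-1.99,-0.001,0,-0.001],[6,-0,-0,-3.98,-0.001,0,-0.001],[6,-0,-0,-5.96,-0.001,0,-0.002],[6,-0,-0.01,-7.95,-0.001,0,-0.002],[6,2.65,-1.19,-7.95,-0.001,0,-0.002],[6,5.3,-2.37,-7.95,-0.001,0,-0.002],[6,7.95,-3.55,-7.95,-0.001,0,-0.002],[6,10.6,-4.73,-7.95,-0.001,0,-0.002],[6,13.25,-5.91,-7.95,-0.001,0,-0.002],[6,13.25,-5.91,-6.55,-0.001,0,-0.002],[6,13.25,-5.91,-5.15,-0.001,0,-0.002],[6,13.25,-5.91,-3.75,-0.001,0,-0.002]]
```

jog_arm:
  increments:
    - [6,0,0,-0.5,0,0,0]
    - [6,0,0,-2,0,0,0]
    - [6,0,0,-4,0,0,0]
    - [6,0,0,-6,0,0,0]
    - [6,0,0,-8,0,0,0]

```text
time_s: 4.95
ee_pos: [523.1, -316.3, 112.4]
orientation: [[0.999, -0.037, 0.001], [-0.037, -0.999, 0.0], [0.001, -0.0, -1.0]]
wrist_force: [-0.0, -0.0, -1.8]
gripper_width: 63.7
```

```bash
python3 snap.py 3
python3 - <<'E'
from plan import *
plan([(657.5,-262,112,-2,6,5),(657.5,-262,70,-2,6,4)])
E
```

```text
5.05 [ 524.  -317.   113.7] [-0.1  0.4 -2.3] 64.1
9 rows; t 5.05 from [ 524.  -317.   113.7] -2.1
[[6,2.63,-1.2,0.04,0.002,-0.004,-0],[6,5.25,-2.39,0.08,0.002,-0.004,-0.001],[6,7.88,-3.59,0.12,0.002,-0.004,-0.001],[6,10.51,-4.79,0.17,0.002,-0.004,-0.002],[6,13.14,-5.99,0.21,0.002,-0.004,-0.002],[6,13.13,-5.99,1.26,0.002,-0.004,-0.002],[6,13.13,-5.99,2.31,0.002,-0.004,-0.002],[6,13.13,-5.99,3.36,0.002,-0.004,-0.002],[6,13.12,-6,4.41,0.002,-0.004,-0.002]]
```

View pics/s3z.png

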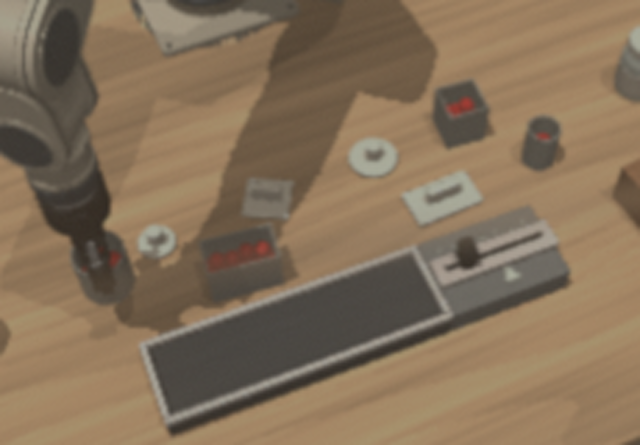

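The tub is held. I'll carry it to its slot.

jog_arm:
  increments:
    - [6,2,-0.9,0,0,-0.002,0]
    - [6,5,-2.3,0,0,-0.002,0]
    - [6,8,-3.6,0.1,0,-0.002,0]
    - [6,11,-5,0.1,0,-0.002,0]
    - [6,13.1,-6,0.2,0,-0.002,0]
    - [6,13.1,-6,0.3,0,-0.002,0]
    - [6,13.1,-6,2,0,-0.002,0]
    - [6,13.1,-6,3.5,0,-0.002,0]
    - [6,13.1,-6,4.4,0,-0.002,0]
    - [6,13.1,-6,4.7,0,-0.002,0]
    - [6,13.1,-6,4.8,0,-0.002,0]

```text
time_s: 6.42
ee_pos: [657.3, -262.2, 66.2]
orientation: [[0.999, -0.037, 0.002], [-0.037, -0.999, -0.002], [0.002, 0.002, -1.0]]
wrist_force: [0.3, 0.5, -2.4]
gripper_width: 64.0
```

```bash
python3 snap.py 4
python3 - <<'E'
from h import *
ims={c:cv2.imread(f"pics/{c}4.png")[...,::-1] for c in("scene","top")}
E
```

```text
6.525 [ 657.4 -262.1   66.4] [-0.6 -0.6 -1.6] 63.7
```

View pics/s4z.png

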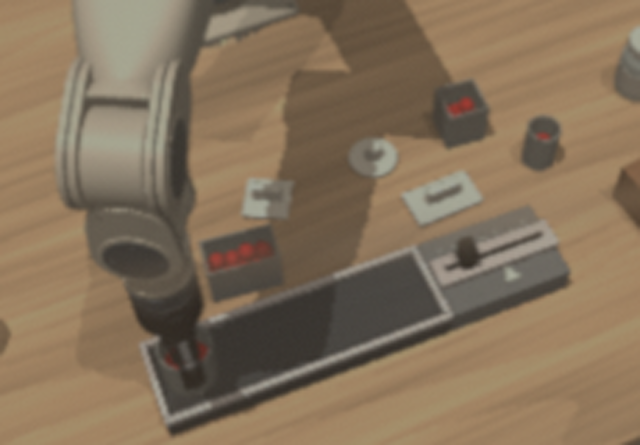

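The tub is just above the floor in the -y end of the well. I'll lower it, release and retreat.

jog_arm:
  increments:
    - [6,0,0,0.1,0,0,0]
    - [6,0,0,0.17,0,0,0]
    - [6,0,0,0.2,0,0,0]
    - [8.5,0,0,0.2,0,0,0]
    - [8.5,0,0,0.2,0,0,0]
    - [8.5,0,0,0.2,0,0,0]
    - [8.5,0,0,-2,0,0,0]
    - [8.5,0,0,-5,0,0,0]
    - [8.5,0,0,-8,0,0,0]

```text
time_s: 7.65
ee_pos: [657.2, -261.9, 147.3]
orientation: [[0.999, -0.037, 0.002], [-0.037, -0.999, -0.003], [0.002, 0.002, -1.0]]
wrist_force: [0.7, 0.5, -0.2]
gripper_width: 84.9
```

```bash
python3 snap.py 5
python3 - <<'E'
from plan import *
plan([(537,-148,140,-8,8.5,5),(537,-148,32,-8,8.5,6)])
E
```

```text
7.75 [ 658.6 -262.6  150.4] [0.  0.8 0.3] 85.1
11 rows; t 7.75 from [ 658.6 -262.6  150.4] -2.1
[[8.5,-2.52,-2.2,0.18,0.005,-0.008,0.021],[8.5,-5.03,-4.4,0.36,0.005,-0.008,0.041],[8.5,-7.55,-6.6,0.54,0.005,-0.008,0.062],[8.5,-10.07,-8.8,0.71,0.005,-0.008,0.082],[8.5,-12.58,-11,0.89,0.005,-0.008,0.103],[8.5,-12.59,-11.01,2.69,0.005,-0.008,0.103],[8.5,-12.61,-11.02,4.49,0.005,-0.008,0.103],[8.5,-12.62,-11.03,6.29,0.005,-0.008,0.103],[8.5,-12.64,-11.04,8.09,0.005,-0.008,0.103],[8.5,-12.65,-11.05,9.89,0.005,-0.008,0.103],[8.5,-12.66,-11.06,11.69,0.005,-0.008,0.103]]
```

View pics/s5z.png

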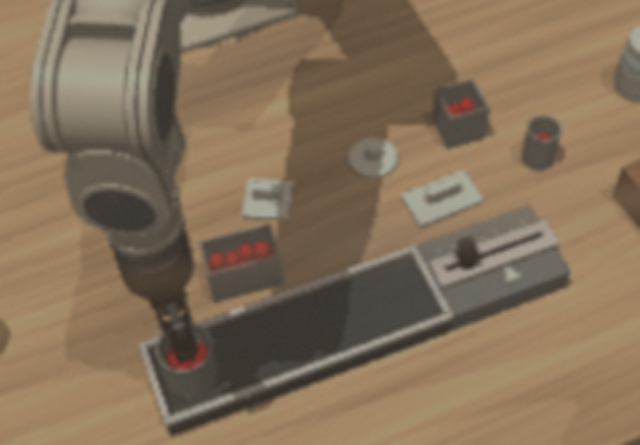

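The round tub stands in the well at (185,360), and the long tub is unmoved at (243,262).

jog_arm:
  increments:
    - [8.5,-2.5,-2.2,0.2,0.003,-0.004,0.021]
    - [8.5,-5,-4.4,0.4,0.003,-0.004,0.041]
    - [8.5,-7.5,-6.6,0.5,0.003,-0.004,0.062]
    - [8.5,-10,-8.8,0.7,0.003,-0.004,0.082]
    - [8.5,-12.6,-11,0.9,0.003,-0.004,0.103]
    - [8.5,-12.6,-11,2.7,0.003,-0.004,0.103]
    - [8.5,-12.6,-11,5.5,0.003,-0.004,0.103]
    - [8.5,-12.6,-11,8.5,0.003,-0.004,0.103]
    - [8.5,-12.6,-11,11,0.003,-0.004,0.103]
    - [8.5,-12.6,-11,11.8,0.003,-0.004,0.103]
    - [5,-12.6,-11,11.8,0.003,-0.004,0.103]
    - [5,-12.6,-11,11.8,0.003,-0.004,0.103]

```text
time_s: 9.25
ee_pos: [538.1, -148.9, 32.0]
orientation: [[0.99, -0.139, 0.005], [-0.139, -0.99, -0.003], [0.005, 0.002, -1.0]]
wrist_force: [-0.9, 0.4, -1.0]
gripper_width: 53.6
```

jog_arm:
  increments:
    - [5,0,0,0,0,0,0]
    - [5,0,0,0,0,0,0]
    - [5,0,0,0,0,0,0]

```text
time_s: 9.62
ee_pos: [538.0, -148.8, 32.1]
orientation: [[0.99, -0.139, 0.005], [-0.139, -0.99, -0.003], [0.005, 0.002, -1.0]]
wrist_force: [-0.0, 0.9, -2.1]
gripper_width: 53.8
```

Run:
```python
from plan import *
plan([(None,None,115,None,5,4),(660.8,-165.8,115,-2,5,5),(660.8,-165.8,70,-2,5,3)])
```

```text
12 rows; t 9.625 from [ 538.  -148.8   32.1] -8.0
[[5,0.01,0,-2.07,0.002,-0.005,-0],[5,0.02,0.01,-4.15,0.002,-0.005,-0],[5,0.03,0.01,-6.22,0.002,-0.005,-0],[5,0.04,0.02,-8.29,0.002,-0.005,-0],[5,2.52,0.01,-8.28,0.002,-0.005,-0.021],[5,5,0,-8.27,0.002,-0.005,-0.042],[5,7.48,-0,-8.26,0.002,-0.005,-0.063],[5,9.96,-0.01,-8.24,0.002,-0.005,-0.084],[5,12.44,-0.01,-8.23,0.002,-0.005,-0.105],[5,12.43,-0.02,-6.73,0.002,-0.005,-0.105],[5,12.42,-0.02,-5.23,0.002,-0.005,-0.105],[5,12.41,-0.02,-3.73,0.002,-0.005,-0.105]]
```

jog_arm:
  increments:
    - [5,0,0,-1,0,0,0]
    - [5,0,0,-4,0,0,0]
    - [5,0,0,-8.3,0,0,0]
    - [5,2,0,-8.3,0,0,-0.02]
    - [5,5,0,-8.3,0,0,-0.042]
    - [5,8,0,-8.3,0,0,-0.063]
    - [5,11,0,-8.3,0,0,-0.084]
    - [5,12.4,0,-8.2,0,0,-0.105]
    - [5,12.4,0,-8,0,0,-0.105]
    - [5,12.4,0,-6,0,0,-0.105]
    - [5,12.4,0,-4.3,0,0,-0.105]
    - [5,12.4,0,-3.7,0,0,-0.105]

```text
time_s: 11.12
ee_pos: [659.6, -165.7, 68.6]
orientation: [[0.999, -0.035, 0.003], [-0.035, -0.999, -0.002], [0.003, 0.002, -1.0]]
wrist_force: [-0.3, 0.0, -1.5]
gripper_width: 53.2
```

```bash
python3 snap.py 6
```

```text
11.225 [ 660.1 -165.9   69.2] [-0.1  0.8 -1.9] 53.4
```

View pics/s6z.png

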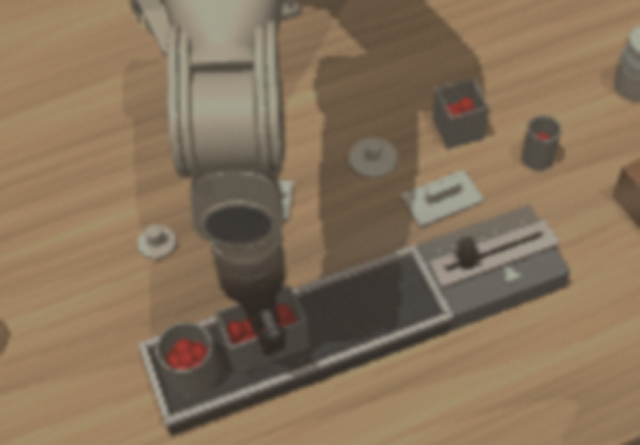

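The round tub (185,355) and the held long tub (265,325) are both in the well. I'll lower and release.

jog_arm:
  increments:
    - [5,0,0,0.15,0,0,0]
    - [5,0,0,0.25,0,0,0]
    - [5,0,0,0.32,0,0,0]
    - [5,0,0,0.34,0,0,0]
    - [8.5,0,0,0.34,0,0,0]
    - [8.5,0,0,0.34,0,0,0]
    - [8.5,0,0,0.34,0,0,0]
    - [8.5,0,0,0.34,0,0,0]
    - [8.5,0,0,-2,0,0,0]
    - [8.5,0,0,-5,0,0,0]
    - [8.5,0,0,-8,0,0,0]

```text
time_s: 12.6
ee_pos: [659.7, -165.7, 150.0]
orientation: [[0.999, -0.035, 0.003], [-0.035, -0.999, -0.002], [0.004, 0.002, -1.0]]
wrist_force: [1.0, -0.1, 0.3]
gripper_width: 84.9
```

Run:
```python
from plan import *
plan([(527.5,309,150,-4,8.5,12)])
```

```text
12 rows; t 12.6 from [ 659.7 -165.7  150. ] -2.0
[[8.5,-1.24,-3.91,-0.01,0.002,-0.004,0.003],[8.5,-2.48,-7.83,-0.02,0.002,-0.004,0.006],[8.5,-3.72,-11.74,-0.04,0.002,-0.004,0.009],[8.5,-4.96,-15.66,-0.05,0.002,-0.004,0.012],[8.5,-6.2,-19.57,-0.06,0.002,-0.004,0.014],[8.5,-7.44,-23.49,-0.07,0.002,-0.004,0.017],[8.5,-8.68,-27.4,-0.09,0.002,-0.004,0.02],[8.5,-9.91,-31.32,-0.1,0.002,-0.004,0.023],[8.5,-11.15,-35.23,-0.11,0.002,-0.004,0.026],[8.5,-12.39,-39.15,-0.12,0.002,-0.004,0.029],[8.5,-13.63,-43.06,-0.14,0.002,-0.004,0.032],[8.5,-14.87,-46.97,-0.15,0.002,-0.004,0.035]]
```

jog_arm:
  increments:
    - [8.5,-1,-3,0,0.002,-0.004,0]
    - [8.5,-2.4,-7.5,0,0.002,-0.004,0.006]
    - [8.5,-3.7,-12,0,0.002,-0.004,0.01]
    - [8.5,-5,-16.5,0,0.002,-0.004,0.014]
    - [8.5,-6.5,-21.5,0,0.002,-0.004,0.018]
    - [8.5,-8,-26.5,0,0.002,-0.004,0.02]
    - [8.5,-10,-31.5,0,0.002,-0.004,0.023]
    - [8.5,-11.5,-36.5,0,0.002,-0.004,0.026]
    - [8.5,-13,-41,0,0.002,-0.004,0.029]
    - [8.5,-14,-45,0,0.002,-0.004,0.032]
    - [8.5,-14.9,-47,0,0.002,-0.004,0.035]
    - [8.5,-14.9,-47,0,0.002,-0.004,0.035]

```text
time_s: 14.1
ee_pos: [526.5, 310.7, 148.5]
orientation: [[0.998, -0.067, -0.0], [-0.067, -0.998, 0.0], [-0.0, -0.0, -1.0]]
wrist_force: [0.2, -0.0, 1.4]
gripper_width: 85.0
```

```bash
python3 snap.py 7
python3 - <<'E'
from plan import *
plan([(527.5,309,30,-4,8.5,5)])
E
```

```text
14.2 [527.3 309.1 148.5] [ 0.2  0.5 -0.4] 85.3
5 rows; t 14.2 from [527.3 309.1 148.5] -4.0
[[8.5,0,0,2.37,0,0,0],[8.5,0.01,0,4.74,0,0,0],[8.5,0.01,0,7.11,0,0,0],[8.5,0.02,0,9.48,0,0,0],[8.5,0.02,0,11.85,0,0,0]]
```

View pics/s7z.png

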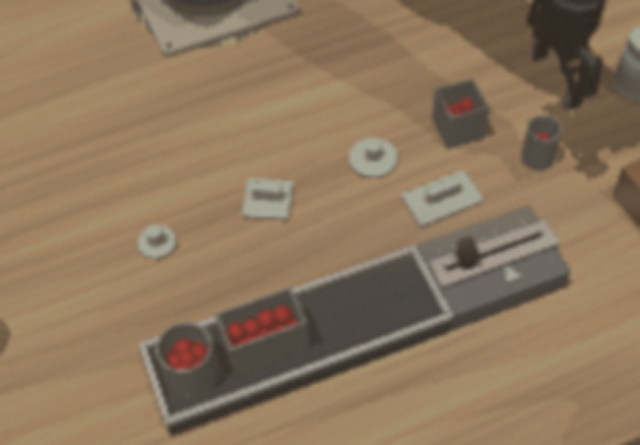

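Run:
```python
from h import *
for z in(0,70,150,162):
    u=proj([[527.3,309,z]],"scene")[0];print(z,u.round(1),((u-[130,110])*2.78).round())
ims={c:cv2.imread(f"pics/{c}7.png")[...,::-1] for c in("scene","top")}
print(cfit("tub_slim",ims,(527,309,0),cams=("scene",)))
```

```text
0 [323.  166.4] [536. 157.]
70 [325.6 155.3] [544. 126.]
150 [328.9 141.5] [553.  88.]
162 [329.4 139.3] [554.  81.]
(array([526.38950376, 309.23166233,   0.        ,   9.98474492]), np.float64(0.07201214002133068))
```

The slim tub is unmoved, and the jaw midpoint at about (557,75) matches the projection. I'll descend and grip.

jog_arm:
  increments:
    - [8.5,0,0,2,0,0,0]
    - [8.5,0,0,5,0,0,0]
    - [8.5,0,0,8,0,0,0]
    - [8.5,0,0,10.5,0,0,0]
    - [8.5,0,0,11.8,0,0,0]
    - [4.2,0,0,11.8,0,0,0]
    - [4.2,0,0,11.8,0,0,0]
    - [4.2,0,0,11.8,0,0,0]
    - [4.2,0,0,11.8,0,0,0]
    - [4.2,0,0,11.8,0,0,0]
    - [4.2,0,0,11.8,0,0,0]

```text
time_s: 15.58
ee_pos: [528.0, 309.1, 31.7]
orientation: [[0.998, -0.07, 0.002], [-0.07, -0.998, 0.0], [0.002, -0.0, -1.0]]
wrist_force: [1.6, -1.8, 6.7]
gripper_width: 47.9
```

Run:
```python
from plan import *
plan([(None,None,170,None,4.2,4),(667,3,170,-2,4.2,8)])
```

```text
12 rows; t 15.575 from [528.  309.1  31.7] -4.0
[[4.2,0.01,-0,-3.46,-0,-0.002,0],[4.2,0.01,-0,-6.91,-0,-0.002,0],[4.2,0.02,-0,-10.37,-0,-0.002,0],[4.2,0.03,-0,-13.83,-0,-0.002,0],[4.2,2.03,3.69,-13.83,-0,-0.002,-0.004],[4.2,4.03,7.39,-13.82,-0,-0.002,-0.009],[4.2,6.02,11.09,-13.82,-0,-0.002,-0.013],[4.2,8.02,14.78,-13.82,-0,-0.002,-0.017],[4.2,10.02,18.48,-13.81,-0,-0.002,-0.022],[4.2,12.02,22.18,-13.81,-0,-0.002,-0.026],[4.2,14.02,25.87,-13.81,-0,-0.002,-0.03],[4.2,16.02,29.57,-13.81,-0,-0.002,-0.035]]
```

jog_arm:
  increments:
    - [4.2,0,0,-1,0,0,0]
    - [4.2,0,0,-4,0,0,0]
    - [4.2,0,0,-9,0,0,0]
    - [4.2,0,0,-13.8,0,0,0]
    - [4.2,2,3.7,-13.8,0,0,-0.004]
    - [4.2,4,7.4,-13.8,0,0,-0.009]
    - [4.2,6,11.1,-13.8,0,0,-0.013]
    - [4.2,8.5,16,-13.8,0,0,-0.017]
    - [4.2,11,21,-13.8,0,0,-0.022]
    - [4.2,14,26,-13.8,0,0,-0.026]
    - [4.2,16,29.6,-13.8,0,0,-0.035]
    - [4.2,16,29.6,-13.8,0,0,-0.035]

```text
time_s: 17.08
ee_pos: [667.5, -0.2, 169.6]
orientation: [[0.999, -0.038, 0.001], [-0.038, -0.999, 0.0], [0.001, -0.0, -1.0]]
wrist_force: [0.2, 0.8, -1.6]
gripper_width: 47.8
```

```bash
python3 snap.py 8
python3 - <<'E'
from plan import *
plan([(667,3,66,-2,4.2,6)])
E
```

```text
17.175 [666.5   2.7 169.9] [ 0.3  1.4 -1.7] 48.3
6 rows; t 17.175 from [666.5   2.7 169.9] -2.0
[[4.2,0.01,-0,1.73,-0.001,-0.001,-0],[4.2,0.01,-0.01,3.46,-0.001,-0.001,-0],[4.2,0.02,-0.01,5.19,-0.001,-0.001,-0],[4.2,0.02,-0.02,6.93,-0.001,-0.001,-0],[4.2,0.03,-0.02,8.66,-0.001,-0.001,-0],[4.2,0.04,-0.03,10.39,-0.001,-0.001,-0.001]]
```

View pics/s8z.png

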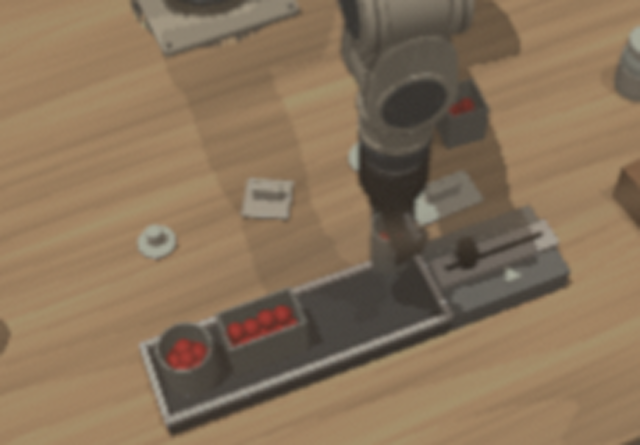

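jog_arm:
  increments:
    - [4.2,0,0,2,0,0,0]
    - [4.2,0,0,4.5,0,0,0]
    - [4.2,0,0,7,0,0,0]
    - [4.2,0,0,9,0,0,0]
    - [4.2,0,0,10,0,0,0]
    - [4.2,0,0,10.2,0,0,0]
    - [4.2,0,0,10.3,0,0,0]
    - [4.2,0,0,10.35,0,0,0]
    - [4.2,0,0,10.4,0,0,0]
    - [4.2,0,0,10.4,0,0,0]

```text
time_s: 18.42
ee_pos: [666.7, 2.7, 66.1]
orientation: [[0.999, -0.036, 0.002], [-0.036, -0.999, 0.001], [0.002, -0.001, -1.0]]
wrist_force: [0.2, 0.2, -1.7]
gripper_width: 48.0
```

```bash
python3 snap.py 9
```

```text
18.525 [666.7   2.7  66. ] [-0.6  0.4 -2. ] 47.8
```

View pics/s9z.png

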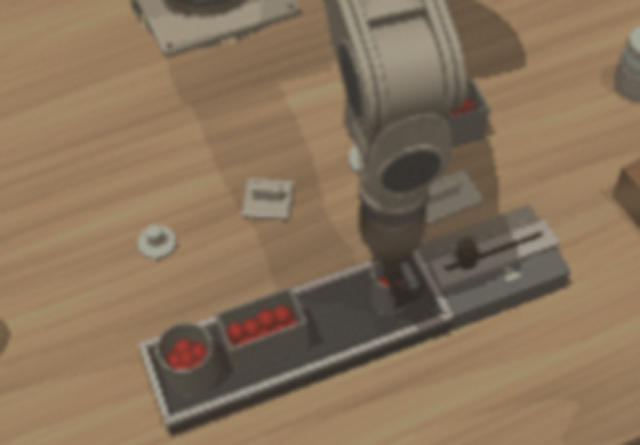

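The slim tub (395,285) is in the +y end of the well. I'll release.

jog_arm:
  increments:
    - [4.2,0,0,0.05,0,0,0]
    - [4.2,0,0,0.08,0,0,0]
    - [8.5,0,0,0.08,0,0,0]
    - [8.5,0,0,0.08,0,0,0]
    - [8.5,0,0,0.08,0,0,0]
    - [8.5,0,0,0.08,0,0,0]
    - [8.5,0,0,-2,0,0,0]
    - [8.5,0,0,-5,0,0,0]
    - [8.5,0,0,-8.5,0,0,0]

```text
time_s: 19.65
ee_pos: [666.2, 2.6, 151.4]
orientation: [[0.999, -0.036, 0.0], [-0.036, -0.999, 0.001], [0.0, -0.001, -1.0]]
wrist_force: [0.1, 0.1, -0.4]
gripper_width: 85.0
```

Run:
```python
from plan import *
plan([(432,231,150,-8.5,8.5,9),(432,231,140,-8.5,8.5,3)])
```

```text
12 rows; t 19.65 from [666.2   2.6 151.4] -2.0
[[8.5,-2.69,-2.44,0.02,-0.001,-0,0.013],[8.5,-5.38,-4.89,0.03,-0.001,-0,0.025],[8.5,-8.07,-7.33,0.05,-0.001,-0,0.038],[8.5,-10.77,-9.77,0.07,-0.001,-0,0.05],[8.5,-13.46,-12.22,0.09,-0.001,-0,0.063],[8.5,-16.15,-14.66,0.1,-0.001,-0,0.075],[8.5,-18.84,-17.1,0.12,-0.001,-0,0.088],[8.5,-21.53,-19.55,0.14,-0.001,-0,0.1],[8.5,-24.22,-21.99,0.16,-0.001,-0,0.113],[8.5,-24.22,-21.99,0.49,-0.001,-0,0.113],[8.5,-24.22,-21.99,0.82,-0.001,-0,0.113],[8.5,-24.22,-21.99,1.16,-0.001,-0,0.113]]
```

jog_arm:
  increments:
    - [8.5,-2.5,-2.2,0,-0.001,0,0.013]
    - [8.5,-5.4,-4.9,0,-0.001,0,0.025]
    - [8.5,-8.5,-7.7,0,-0.001,0,0.038]
    - [8.5,-12,-10.9,0,-0.001,0,0.05]
    - [8.5,-15.5,-14,0,-0.001,0,0.063]
    - [8.5,-19,-17.2,0,-0.001,0,0.08]
    - [8.5,-22,-20,0,-0.001,0,0.1]
    - [8.5,-24.2,-22,0.3,-0.001,0,0.113]
    - [8.5,-24.2,-22,0.8,-0.001,0,0.113]
    - [8.5,-24.2,-22,1.2,-0.001,0,0.113]

```text
time_s: 20.9
ee_pos: [432.6, 230.9, 139.4]
orientation: [[0.989, -0.148, 0.001], [-0.148, -0.989, -0.0], [0.001, 0.0, -1.0]]
wrist_force: [-0.8, 0.1, 0.3]
gripper_width: 85.0
```

```bash
python3 snap.py 10
python3 - <<'E'
from plan import *
from h import *
plan([(432,231,30.5,-8.5,8.5,5)])
ims={c:cv2.imread(f"pics/{c}10.png")[...,::-1] for c in("scene","top")}
print(cfit("tub_square",ims,(432,231,0),cams=("scene",)))
E
```

```text
21.0 [432.7 230.5 139. ] [-0.1 -0.  -0.2] 85.2
5 rows; t 21.0 from [432.7 230.5 139. ] -8.6
[[8.5,-0.01,-0.01,2.17,0.001,0,-0],[8.5,-0.03,-0.02,4.34,0.001,0,-0],[8.5,-0.04,-0.03,6.51,0.001,0,-0.001],[8.5,-0.05,-0.03,8.68,0.001,0,-0.001],[8.5,-0.07,-0.04,10.85,0.001,0,-0.001]]
(array([430.40824985, 230.67221391,   0.        ,  81.62688719]), np.float64(0.12002449140202272))
```

View pics/s10z.png

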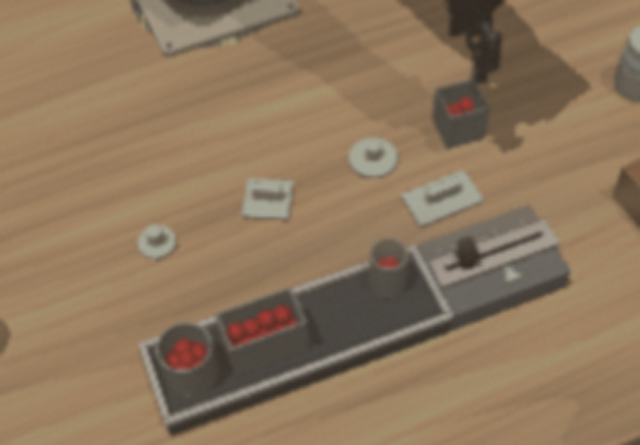

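Three tubs stand in the well. The square tub at (461,113) is unmoved.

jog_arm:
  increments:
    - [8.5,0,0,2,0,0,0]
    - [8.5,-0.05,0,5,0,0,0]
    - [8.5,-0.05,0,8,0,0,0]
    - [8.5,-0.05,0,10,0,0,0]
    - [8.5,-0.05,0,10.8,0,0,0]
    - [5.5,-0.05,0,10.8,0,0,0]
    - [5.5,-0.05,0,10.8,0,0,0]
    - [5.5,-0.05,0,10.8,0,0,0]
    - [5.5,-0.05,0,10.8,0,0,0]
    - [5.5,-0.05,0,10.8,0,0,0]

```text
time_s: 22.25
ee_pos: [432.7, 230.6, 31.7]
orientation: [[0.989, -0.149, 0.001], [-0.149, -0.989, -0.0], [0.001, 0.0, -1.0]]
wrist_force: [0.3, -0.5, 5.8]
gripper_width: 60.4
```

Run:
```python
from plan import *
plan([(None,None,160,None,5.5,4),(664,-72,160,-2,5.5,8)])
```

```text
12 rows; t 22.25 from [432.7 230.6  31.7] -8.6
[[5.5,0,0,-3.21,0,-0.001,-0],[5.5,0.01,0,-6.42,0,-0.001,-0],[5.5,0.01,0,-9.62,0,-0.001,-0],[5.5,0.01,0,-12.83,0,-0.001,-0],[5.5,3.44,3.31,-12.83,0,-0.001,-0.014],[5.5,6.86,6.62,-12.82,0,-0.001,-0.029],[5.5,10.28,9.93,-12.82,0,-0.001,-0.043],[5.5,13.7,13.24,-12.82,0,-0.001,-0.057],[5.5,17.13,16.55,-12.81,0,-0.001,-0.072],[5.5,20.55,19.86,-12.81,0,-0.001,-0.086],[5.5,23.97,23.17,-12.8,0,-0.001,-0.1],[5.5,27.39,26.48,-12.8,0,-0.001,-0.114]]
```

jog_arm:
  increments:
    - [5.5,0,0,-1,0,0,0]
    - [5.5,0,0,-4,0,0,0]
    - [5.5,0,0,-8.5,0,0,0]
    - [5.5,0,0,-12.8,0,0,0]
    - [5.5,2.5,2.4,-12.8,0,0,-0.014]
    - [5.5,6,5.8,-12.8,0,0,-0.029]
    - [5.5,10,9.7,-12.8,0,0,-0.043]
    - [5.5,14,13.5,-12.8,0,0,-0.057]
    - [5.5,18.5,17.9,-12.8,0,0,-0.072]
    - [5.5,23,22.2,-12.8,0,0,-0.09]
    - [5.5,26,25.1,-12.8,0,0,-0.105]
    - [5.5,27.4,26.5,-12.8,0,0,-0.114]

```text
time_s: 23.75
ee_pos: [664.8, -74.4, 159.5]
orientation: [[0.999, -0.037, 0.0], [-0.037, -0.999, -0.0], [0.0, 0.0, -1.0]]
wrist_force: [1.4, 0.8, -1.7]
gripper_width: 60.5
```

```bash
python3 snap.py 11
python3 - <<'E'
from plan import *
plan([(664,-72,66,-2,5.5,6)])
E
```

```text
23.85 [664.6 -74.1 159.3] [-0.7  0.3 -1.6] 60.2
6 rows; t 23.85 from [664.6 -74.1 159.3] -2.1
[[5.5,-0.01,-0.03,1.55,0,-0,-0],[5.5,-0.02,-0.07,3.11,0,-0,-0.001],[5.5,-0.04,-0.1,4.66,0,-0,-0.001],[5.5,-0.05,-0.14,6.22,0,-0,-0.002],[5.5,-0.06,-0.17,7.77,0,-0,-0.002],[5.5,-0.07,-0.21,9.33,0,-0,-0.003]]
```

View pics/s11z.png

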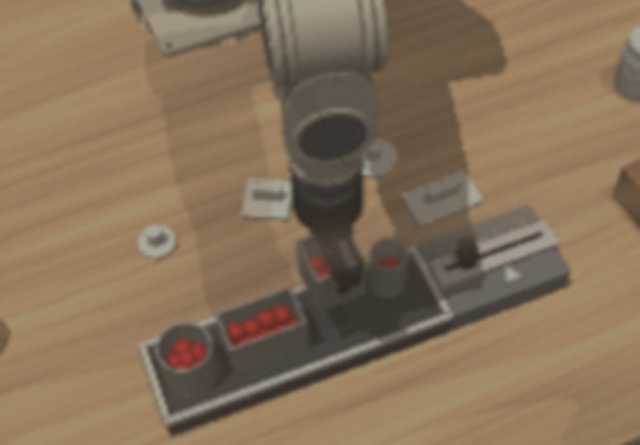

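The square tub is held above its slot, between the long and slim tubs. I'll lower it.

jog_arm:
  increments:
    - [5.5,0,-0.1,1.5,0,0,0]
    - [5.5,-0.05,-0.2,4,0,0,-0.002]
    - [5.5,-0.05,-0.2,6.5,0,0,-0.002]
    - [5.5,-0.05,-0.2,8.2,0,0,-0.002]
    - [5.5,-0.05,-0.2,9,0,0,-0.002]
    - [5.5,-0.05,-0.2,9.3,0,0,-0.002]
    - [5.5,-0.05,-0.2,9.4,0,0,-0.002]
    - [5.5,-0.05,-0.2,9.4,0,0,-0.002]

```text
time_s: 24.85
ee_pos: [664.5, -72.2, 66.0]
orientation: [[0.999, -0.035, 0.001], [-0.035, -0.999, -0.0], [0.001, 0.0, -1.0]]
wrist_force: [0.3, 0.5, -2.0]
gripper_width: 60.4
```

```bash
python3 snap.py 12
```

```text
24.95 [664.5 -72.2  65.8] [ 0.5  0.  -2.3] 60.5
```

View pics/s12z.png

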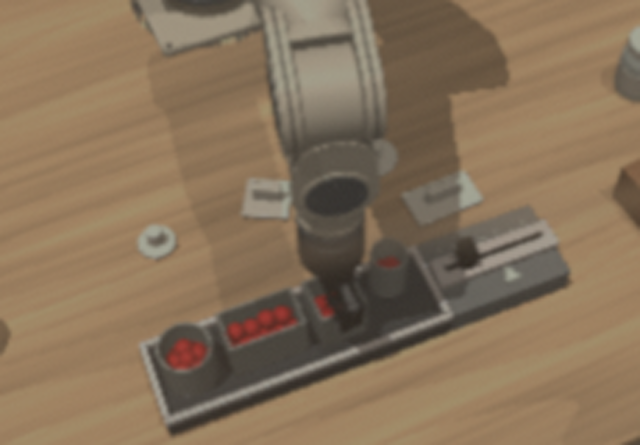

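jog_arm:
  increments:
    - [5.5,0,0,0.04,0,0,0]
    - [5.5,0,0,0.07,0,0,0]
    - [8.5,0,0,0.07,0,0,0]
    - [8.5,0,0,0.07,0,0,0]
    - [8.5,0,0,0.07,0,0,0]
    - [8.5,0,0,0.07,0,0,0]
    - [8.5,0,0,-3,0,0,0]
    - [8.5,0,0,-8,0,0,0]
    - [8.5,-2,2,-12,0,0,0]

```text
time_s: 26.08
ee_pos: [644.3, -90.8, 187.3]
orientation: [[0.999, -0.034, 0.002], [-0.034, -0.999, -0.0], [0.002, 0.0, -1.0]]
wrist_force: [0.3, -1.0, -0.4]
gripper_width: 85.0
```

Run:
```python
from plan import *
plan([(400,-360,190,-5,8.5,10)])
```

```text
10 rows; t 26.075 from [644.3 -90.8 187.3] -1.9
[[8.5,-2.35,2.77,-0.03,0,-0.002,0.005],[8.5,-4.7,5.55,-0.06,0,-0.002,0.011],[8.5,-7.05,8.32,-0.09,0,-0.002,0.016],[8.5,-9.4,11.09,-0.12,0,-0.002,0.021],[8.5,-11.75,13.87,-0.15,0,-0.002,0.027],[8.5,-14.1,16.64,-0.18,0,-0.002,0.032],[8.5,-16.46,19.41,-0.21,0,-0.002,0.037],[8.5,-18.81,22.18,-0.24,0,-0.002,0.043],[8.5,-21.16,24.96,-0.27,0,-0.002,0.048],[8.5,-23.51,27.73,-0.31,0,-0.002,0.054]]
```

jog_arm:
  increments:
    - [8.5,-2.4,2.8,0,0,-0.002,0]
    - [8.5,-5.5,6.5,0,0,-0.002,0.01]
    - [8.5,-9,10.5,0,0,-0.002,0.02]
    - [8.5,-13,15,0,0,-0.002,0.03]
    - [8.5,-16.5,19.4,-0.2,0,-0.002,0.04]
    - [8.5,-20,23.5,-0.3,0,-0.002,0.045]
    - [8.5,-23.5,27.7,-0.3,0,-0.002,0.054]
    - [8.5,-23.5,27.7,-0.3,0,-0.002,0.054]
    - [8.5,-23.5,27.7,-0.3,0,-0.002,0.054]

```text
time_s: 27.2
ee_pos: [400.1, -359.7, 190.0]
orientation: [[0.996, -0.088, 0.0], [-0.088, -0.996, -0.0], [0.0, 0.0, -1.0]]
wrist_force: [-0.3, 0.4, -1.2]
gripper_width: 84.9
```

```bash
python3 snap.py 13
```

```text
27.3 [ 400.7 -358.9  190. ] [ 0.3 -0.4  0.3] 85.5
```

View pics/s13z.png

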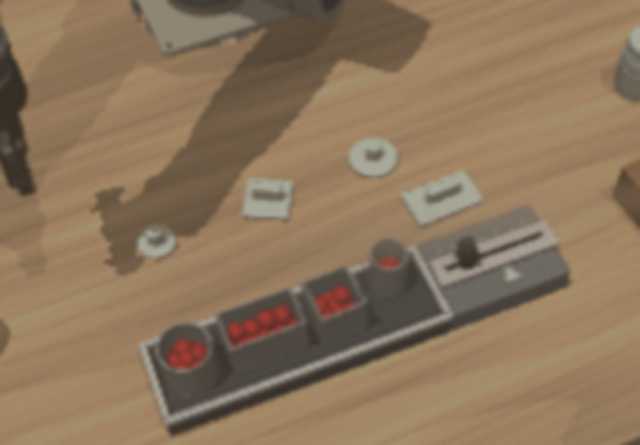

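View pics/t13z.png

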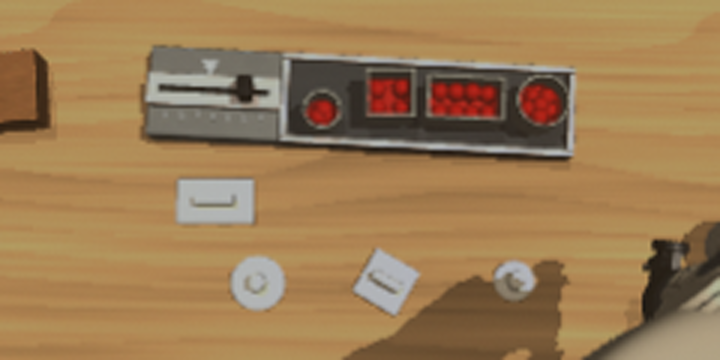

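Run:
```python
import cv2
a=cv2.imread("pics/top13.png")[142:186,230:340];cv2.imwrite("pics/t13zz.png",cv2.resize(a,None,fx=7,fy=7,interpolation=cv2.INTER_CUBIC))
a=cv2.imread("pics/scene13.png")[190:265,175:295];cv2.imwrite("pics/s13zz.png",cv2.resize(a,None,fx=6,fy=6,interpolation=cv2.INTER_CUBIC))
```

```text
(no output)
```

View pics/t13zz.png

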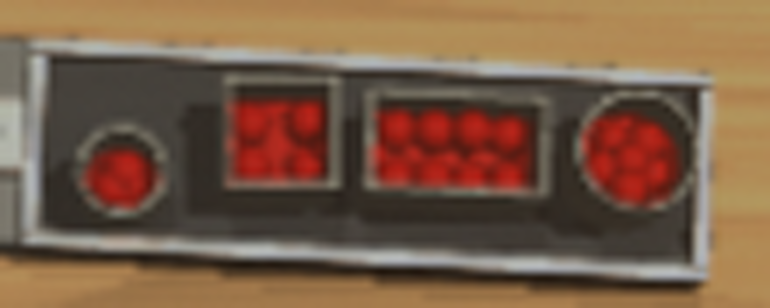

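View pics/s13zz.png

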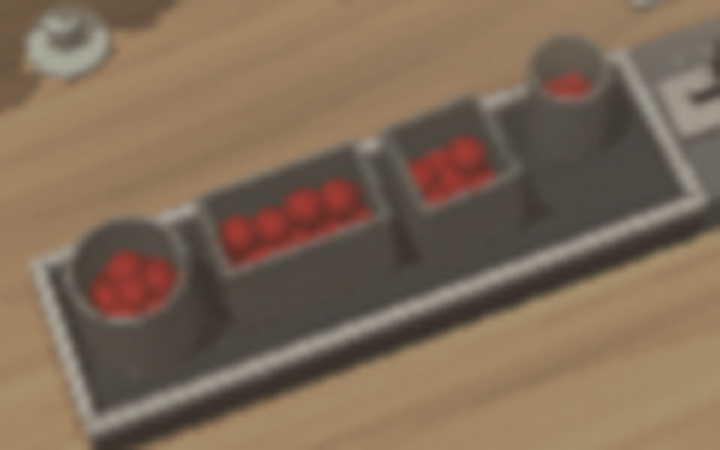

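```bash
cat >> h.py <<'E'
from scipy.ndimage import map_coordinates
TUBXY=dict(tub_round=66,tub_slim=48,tub_square=(60,60),tub_long=(96,54))
def curve(n,off):
    d=TUBXY[n]
    if np.isscalar(d):return circ(d+2*off)
    a,b=d[0]/2+off,d[1]/2+off;t=np.linspace(-1,1,25)
    return np.r_[np.c_[a*t,0*t+b],np.c_[a*t,0*t-b],np.c_[0*t+a,b*t],np.c_[0*t-a,b*t]]
def rimfit(n,ims,g,z=104.,fitz=False,cams=("scene","top"),yaw0=-2.):
    rot=np.isscalar(TUBXY[n])
    G={c:cv2.GaussianBlur(ims[c][...,1].astype(np.float32),(0,0),.5) for c in cams}
    def samp(c,P):
        u=proj(P,c);return map_coordinates(G[c],[u[:,1],u[:,0]],order=1)
    def cost(v):
        x,y,zz=v[0],v[1],(v[3] if fitz else z);a=v[2]/40+np.radians(yaw0);R=np.array([[np.cos(a),-np.sin(a)],[np.sin(a),np.cos(a)]])
        s=0
        for c in cams:
            k=[]
            for off in(-1.5,-6,3):
                q=curve(n,off)@R.T+[x,y];k.append(samp(c,np.c_[q,0*q[:,:1]+zz]))
            s+=np.mean(np.clip(k[0]-k[1],-10,25))+.5*np.mean(np.clip(k[0]-k[2],-10,20))
        return -s
    best=None
    for dx in(-6,0,6):
        for dy in(-6,0,6):
            v0=np.array([g[0]+dx,g[1]+dy,0.]+([z] if fitz else []))
            sx=np.array([v0]+[v0+d for d in np.eye(len(v0))*5])
            s=minimize(cost,v0,method="Nelder-Mead",options=dict(initial_simplex=sx,xatol=.05,fatol=1e-3,maxiter=200))
            if best is None or s.fun<best.fun:best=s
    v=best.x;return np.array([v[0],v[1],v[3] if fitz else z,0 if rot else np.degrees(v[2]/40)+yaw0]),best.fun
def load(t):return {c:np.ascontiguousarray(cv2.imread(f"pics/{c}{t}.png")[...,::-1]) for c in("scene","top")}
E
cat > m3.py <<'E'
from h import *
import sys
ims=load(sys.argv[1])
G=dict(tub_round=(657.3,-262),tub_long=(660,-166),tub_square=(664.5,-72),tub_slim=(650,3))
for n,g in G.items():
    for kw in(dict(),dict(fitz=True),dict(cams=("top",)),dict(cams=("scene",))):
        p,f=rimfit(n,ims,g,yaw0=88 if n=='tub_long' else -2,**kw);print(n,list(kw.values()),p.round(1),round(f,2))
E
cat > m4.py <<'E'
from h import *
import sys
ims=load(sys.argv[1])
L=dict(lid_round=(432,91),lid_slim=(440,-238),lid_square=(436.6,-73.4),lid_long=(537.5,149))
for n,g in L.items():
    for kw in(dict(),dict(cams=("top",)),dict(cams=("scene",))):
        p,f=cfit(n,ims,g,**kw);print(n,list(kw.values()),p.round(1),round(f,3))
E
python3 m3.py 13; python3 m4.py 13
```

```text
tub_round [] [ 657.7 -261.2  104.     0. ] -45.35
tub_round [True] [ 657.7 -261.3  103.5    0. ] -45.36
tub_round [('top',)] [ 658.  -260.3  104.     0. ] -27.99
tub_round [('scene',)] [ 657.3 -262.5  104.     0. ] -20.5
tub_long [] [ 660.1 -164.3  104.    88.2] -47.62
tub_long [True] [ 660.2 -164.3  104.4   88.2] -47.65
tub_long [('top',)] [ 660.6 -163.9  104.    88.2] -32.33
tub_long [('scene',)] [ 658.9 -166.9  104.    88.5] -20.29
tub_square [] [ 6.641e+02 -7.160e+01  1.040e+02 -3.000e-01] -47.29
tub_square [True] [ 6.641e+02 -7.160e+01  1.042e+02 -3.000e-01] -47.3
tub_square [('top',)] [ 6.643e+02 -7.150e+01  1.040e+02 -2.000e-01] -31.91
tub_square [('scene',)] [ 6.632e+02 -7.380e+01  1.040e+02  6.000e-01] -17.52
tub_slim [] [642.2  12.1 104.    0. ] -42.15
tub_slim [True] [642.1  12.  104.9   0. ] -42.4
tub_slim [('top',)] [642.4  12.2 104.    0. ] -31.67
tub_slim [('scene',)] [640.8  10.2 104.    0. ] -12.31
lid_round [] [432.5  91.2   0.   -2. ] 0.037
lid_round [('top',)] [433.3  92.3   0.    9. ] 0.004
lid_round [('scene',)] [431.7  90.1   0.    8.9] 0.015
lid_slim [] [ 441.  -238.3    0.    -6.3] 0.068
lid_slim [('top',)] [ 441.7 -237.     0.    13.2] 0.021
lid_slim [('scene',)] [ 440.1 -239.5    0.     1.3] 0.017
lid_square [] [436.5 -73.2   0.   61.1] 0.051
lid_square [('top',)] [436.8 -72.2   0.   60.7] 0.009
lid_square [('scene',)] [435.9 -74.6   0.   60. ] 0.025
lid_long [] [537.2 148.1   0.   90.9] 0.043
lid_long [('top',)] [537.5 149.6   0.   90.9] 0.009
lid_long [('scene',)] [536.9 147.3   0.   91.4] 0.021
```

All four tubs measure 104 mm at the rim, as they should. The slim tub has been knocked about 25 mm to (642,12), but it's still in the well. Lid poses agree in both views. I'll start with the slim lid.

Run:
```python
from plan import *
plan([(441,-238.2,60,-2,4,5),(441,-238.2,13,-2,4,3)])
```

```text
8 rows; t 27.3 from [ 400.7 -358.9  190. ] -5.0
[[4,0.59,-2.48,2.6,0,-0,-0.01],[4,1.19,-4.95,5.2,0,-0,-0.021],[4,1.78,-7.43,7.8,0,-0,-0.031],[4,2.38,-9.9,10.4,0,-0,-0.041],[4,2.97,-12.38,13,0,-0,-0.052],[4,2.97,-12.38,14.56,0,-0,-0.052],[4,2.97,-12.38,16.13,0,-0,-0.052],[4,2.97,-12.38,17.7,0,-0,-0.052]]
```

jog_arm:
  increments:
    - [5,0.6,-2.5,2.6,0,0,-0.01]
    - [5,1.2,-5,5.2,0,0,-0.02]
    - [5,1.8,-7.5,7.8,0,0,-0.03]
    - [5,2.4,-10,10.4,0,0,-0.04]
    - [5,2.97,-12.4,12.6,0,0,-0.052]
    - [5,2.97,-12.4,13,0,0,-0.052]
    - [5,2.97,-12.4,13,0,0,-0.052]

```text
time_s: 28.18
ee_pos: [441.6, -237.8, 60.2]
orientation: [[0.999, -0.033, 0.0], [-0.033, -0.999, -0.0], [0.0, 0.0, -1.0]]
wrist_force: [-0.3, -0.6, 0.5]
gripper_width: 50.2
```

```bash
python3 snap.py 14
python3 - <<'E'
from plan import *
plan([(441,-238.2,13,-2,4,3)])
E
```

```text
28.275 [ 441.6 -238.6   60.7] [ 0.1 -0.4  0.2] 49.7
3 rows; t 28.275 from [ 441.6 -238.6   60.7] -2.0
[[4,-0.02,-0.02,1.59,0.001,-0.001,0],[4,-0.04,-0.03,3.18,0.001,-0.001,0],[4,-0.06,-0.05,4.77,0.001,-0.001,0]]
```

View pics/s14z.png

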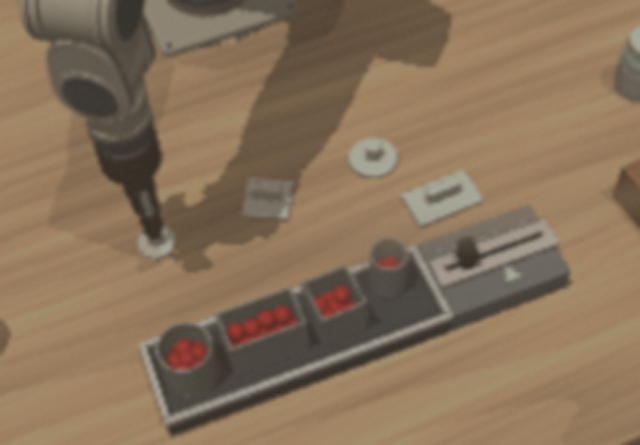

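The fingers are over the slim lid's knob at (155,238).

jog_arm:
  increments:
    - [5,-0.05,0,1.5,0,0,0]
    - [5,-0.05,0,3.2,0,0,0]
    - [5,-0.05,0,4.5,0,0,0]
    - [5,-0.05,0,4.8,0,0,0]
    - [5,-0.05,0,4.8,0,0,0]
    - [1.6,-0.05,0,4.8,0,0,0]
    - [1.6,-0.05,0,4.8,0,0,0]
    - [1.6,-0.05,0,4.8,0,0,0]
    - [1.6,-0.05,0,4.8,0,0,0]
    - [1.6,-0.05,0,4.8,0,0,0]

```text
time_s: 29.52
ee_pos: [441.4, -238.9, 13.3]
orientation: [[0.999, -0.034, 0.002], [-0.034, -0.999, -0.002], [0.002, 0.002, -1.0]]
wrist_force: [-1.4, 0.4, 6.0]
gripper_width: 20.8
```

Run:
```python
from plan import *
plan([(None,None,150,None,1.6,3),(642.2,12,150,-2,1.6,9)])
```

```text
12 rows; t 29.525 from [ 441.4 -238.9   13.3] -2.0
[[1.6,0.01,0.01,-4.56,0.002,-0.002,-0],[1.6,0.02,0.02,-9.11,0.002,-0.002,-0],[1.6,0.03,0.02,-13.67,0.002,-0.002,-0],[1.6,2.16,-2.84,-13.67,0.002,-0.002,0],[1.6,4.29,-5.7,-13.67,0.002,-0.002,0],[1.6,6.43,-8.56,-13.67,0.002,-0.002,0],[1.6,8.56,-11.43,-13.67,0.002,-0.002,0],[1.6,10.7,-14.29,-13.67,0.002,-0.002,0],[1.6,12.83,-17.15,-13.67,0.002,-0.002,0],[1.6,14.96,-20.01,-13.67,0.002,-0.002,0],[1.6,17.1,-22.88,-13.68,0.002,-0.002,0],[1.6,19.23,-25.74,-13.68,0.002,-0.002,0.001]]
```

jog_arm:
  increments:
    - [1.6,0,0,-1,0,0,0]
    - [1.6,0,0,-5,0,0,0]
    - [1.6,0,0,-10,0,0,0]
    - [1.6,1.5,-2,-13.7,0,0,0]
    - [1.6,4,-5.3,-13.7,0,0,0]
    - [1.6,7,-9.3,-13.7,0,0,0]
    - [1.6,10,-13.4,-13.7,0,0,0]
    - [1.6,13,-17.4,-13.7,0,0,0]
    - [1.6,16,-21.4,-13.7,0,0,0]
    - [1.6,18.5,-24.8,-13.7,0,0,0]
    - [1.6,19.2,-25.7,-13.7,0,0,0]
    - [1.6,19.2,-25.7,-13.7,0,0,0]

```text
time_s: 31.02
ee_pos: [641.7, 12.0, 150.2]
orientation: [[0.999, -0.033, 0.001], [-0.033, -0.999, -0.002], [0.001, 0.002, -1.0]]
wrist_force: [-0.9, -0.2, 0.4]
gripper_width: 20.8
```

```bash
python3 snap.py 15
python3 - <<'E'
from plan import *
plan([(642.2,11.6,116,-2,1.6,3),(642.2,11.6,111,-2,1.6,3)])
E
```

```text
31.125 [641.2  10.8 150.4] [ 0.2  0.  -0.6] 20.7
6 rows; t 31.125 from [641.2  10.8 150.4] -2.0
[[1.6,0.03,-0.03,1.15,0.002,-0.002,-0],[1.6,0.06,-0.06,2.29,0.002,-0.002,-0],[1.6,0.09,-0.09,3.44,0.002,-0.002,-0],[1.6,0.09,-0.09,3.61,0.002,-0.002,-0],[1.6,0.09,-0.09,3.77,0.002,-0.002,-0],[1.6,0.09,-0.09,3.94,0.002,-0.002,-0]]
```

View pics/s15z.png

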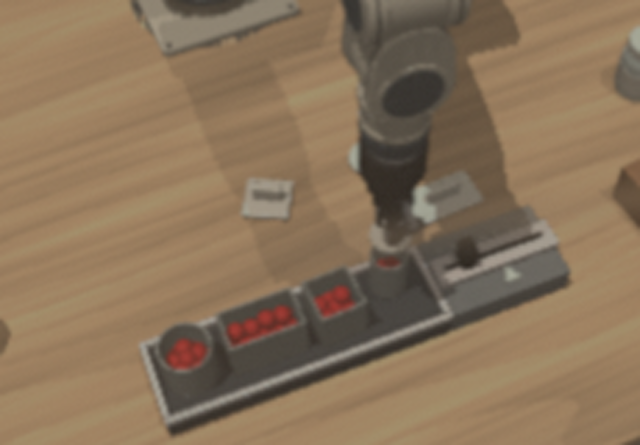

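jog_arm:
  increments:
    - [1.6,0.07,-0.08,1.2,0,0,0]
    - [1.6,0.09,-0.08,2.3,0,0,0]
    - [1.6,0.09,-0.08,3,0,0,0]
    - [1.6,0.09,-0.08,3.3,0,0,0]
    - [1.6,0.09,-0.08,3.5,0,0,0]
    - [1.6,0.09,-0.08,3.7,0,0,0]
    - [1.6,0.09,-0.08,3.85,0,0,0]
    - [1.6,0.09,-0.08,3.95,0,0,0]

```text
time_s: 32.12
ee_pos: [642.4, 11.6, 111.4]
orientation: [[0.999, -0.035, 0.002], [-0.035, -0.999, -0.002], [0.002, 0.002, -1.0]]
wrist_force: [-2.7, -0.0, 7.5]
gripper_width: 20.5
```

Contact came at z 111.4, which is exactly the seated height (13.3 + 98). I'll release.

jog_arm:
  increments:
    - [2.8,0,0,0,0,0,0]
    - [4,0,0,0,0,0,0]
    - [5,0,0,0,0,0,0]
    - [5,0,0,-2,0,0,0]
    - [5,0,0,-5,0,0,0]

```text
time_s: 32.75
ee_pos: [641.7, 11.7, 161.0]
orientation: [[0.999, -0.035, -0.0], [-0.035, -0.999, -0.002], [0.0, 0.002, -1.0]]
wrist_force: [-0.4, -0.3, -0.3]
gripper_width: 50.0
```

Run:
```python
from plan import *
plan([(436.7,-73.3,120,-29.5,5,8),(436.7,-73.3,70,-29.5,5,3)])
```

```text
11 rows; t 32.75 from [641.7  11.7 161. ] -2.0
[[5,-2.52,1.15,0.51,0.002,-0,0.06],[5,-5.05,2.3,1.03,0.002,-0,0.12],[5,-7.57,3.45,1.54,0.002,-0,0.18],[5,-10.1,4.6,2.06,0.002,-0,0.24],[5,-12.62,5.75,2.57,0.002,-0,0.3],[5,-15.15,6.9,3.09,0.002,-0,0.36],[5,-17.67,8.05,3.6,0.002,-0,0.42],[5,-20.2,9.2,4.12,0.002,-0.001,0.48],[5,-20.2,9.2,5.78,0.002,-0.001,0.48],[5,-20.2,9.2,7.45,0.002,-0.001,0.48],[5,-20.2,9.19,9.12,0.002,-0.001,0.48]]
```

jog_arm:
  increments:
    - [5,-2.5,1.1,0,0,0,0.06]
    - [5,-5.5,2.5,0.4,0,0,0.12]
    - [5,-9,4.1,1,0,0,0.18]
    - [5,-12.5,5.7,2,0,0,0.26]
    - [5,-16,7.3,3,0,0,0.34]
    - [5,-18.5,8.4,4,0,0,0.42]
    - [5,-20.2,9.2,6,0,0,0.48]
    - [5,-20.2,9.2,8,0,0,0.48]
    - [5,-20.2,9.2,9.1,0,0,0.48]
    - [5,-20.2,9.2,9.1,0,0,0.48]

```text
time_s: 34.0
ee_pos: [436.5, -73.2, 69.8]
orientation: [[0.87, -0.492, -0.001], [-0.492, -0.87, -0.002], [-0.0, 0.002, -1.0]]
wrist_force: [0.7, -0.1, -0.5]
gripper_width: 49.7
```

```bash
python3 snap.py 16
python3 - <<'E'
from plan import *
plan([(436.7,-73.3,13,-29.5,5,3)])
E
```

```text
34.1 [437.1 -73.4  70.6] [ 0.1  0.5 -0.2] 50.1
3 rows; t 34.1 from [437.1 -73.4  70.6] -29.5
[[5,-0.02,0,1.92,0.002,-0.001,0],[5,-0.03,0,3.84,0.002,-0.001,0],[5,-0.05,0,5.76,0.002,-0.001,0]]
```

View pics/s16z.png

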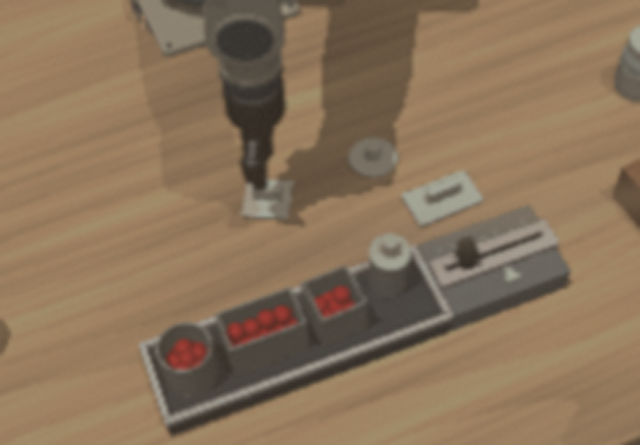

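The slim lid sits flat on its tub at (390,252), and the jaws are over the square lid at (268,198).

jog_arm:
  increments:
    - [5,0,0,1.5,0,0,0]
    - [5,-0.04,0,3.5,0,0,0]
    - [5,-0.04,0,5.2,0,0,0]
    - [5,-0.04,0,5.75,0,0,0]
    - [5,-0.04,0,5.75,0,0,0]
    - [0.8,-0.04,0,5.75,0,0,0]
    - [0.8,-0.04,0,5.75,0,0,0]
    - [0.8,-0.04,0,5.75,0,0,0]
    - [0.8,-0.04,0,5.75,0,0,0]
    - [0.8,-0.04,0,5.75,0,0,0]
    - [0.8,-0.04,0,5.75,0,0,0]

```text
time_s: 35.48
ee_pos: [437.2, -73.4, 13.7]
orientation: [[0.871, -0.492, 0.002], [-0.492, -0.871, -0.002], [0.003, 0.001, -1.0]]
wrist_force: [-0.9, -1.0, 6.8]
gripper_width: 11.5
```

```bash
python3 m3.py 16 | grep square
python3 - <<'E'
from plan import *
plan([(None,None,155,None,.8,3),(664.2,-71.8,155,-1,.8,9)])
E
```

```text
tub_square [] [ 6.641e+02 -7.170e+01  1.040e+02 -3.000e-01] -47.21
tub_square [True] [ 6.641e+02 -7.170e+01  1.043e+02 -3.000e-01] -47.22
tub_square [('top',)] [ 6.643e+02 -7.150e+01  1.040e+02 -2.000e-01] -31.8
tub_square [('scene',)] [663.4 -73.5 104.    0.8] -17.38
12 rows; t 35.475 from [437.2 -73.4  13.7] -29.5
[[0.8,0.01,0.01,-4.71,0.001,-0.003,-0],[0.8,0.02,0.01,-9.42,0.001,-0.003,-0],[0.8,0.04,0.02,-14.13,0.001,-0.003,-0],[0.8,2.22,-1.24,-14.13,0.001,-0.003,-0.055],[0.8,4.41,-2.5,-14.13,0.001,-0.002,-0.11],[0.8,6.6,-3.75,-14.12,0.002,-0.002,-0.166],[0.8,8.78,-5.01,-14.12,0.002,-0.002,-0.221],[0.8,10.97,-6.27,-14.11,0.002,-0.002,-0.276],[0.8,13.16,-7.52,-14.11,0.002,-0.002,-0.331],[0.8,15.34,-8.78,-14.11,0.002,-0.002,-0.387],[0.8,17.53,-10.04,-14.1,0.002,-0.002,-0.442],[0.8,19.71,-11.3,-14.1,0.002,-0.002,-0.497]]
```

jog_arm:
  increments:
    - [0.8,0,0,-1,0,0,0]
    - [0.8,0,0,-5,0,0,0]
    - [0.8,0,0,-10,0,0,0]
    - [0.8,1.5,-0.9,-14.1,0,0,-0.055]
    - [0.8,4,-2.3,-14.1,0,0,-0.11]
    - [0.8,6.6,-3.8,-14.1,0,0,-0.166]
    - [0.8,9.5,-5.4,-14.1,0,0,-0.23]
    - [0.8,12.5,-7.2,-14.1,0,0,-0.3]
    - [0.8,15.5,-8.9,-14.1,0,0,-0.38]
    - [0.8,18.5,-10.6,-14.1,0,0,-0.45]
    - [0.8,19.7,-11.3,-14.1,0,0,-0.497]
    - [0.8,19.7,-11.3,-14.1,0,0,-0.497]

```text
time_s: 36.98
ee_pos: [664.4, -71.6, 154.7]
orientation: [[1.0, -0.018, 0.001], [-0.018, -1.0, -0.002], [0.001, 0.002, -1.0]]
wrist_force: [-1.0, 0.5, 0.4]
gripper_width: 11.2
```

```bash
python3 snap.py 17
python3 - <<'E'
from plan import *
plan([(664.2,-71.7,115,-1,0.8,3),(664.2,-71.7,111.5,-1,.8,3)])
E
```

```text
37.075 [663.4 -71.6 155.1] [-1.4 -0.8 -0.3] 11.4
6 rows; t 37.075 from [663.4 -71.6 155.1] -1.1
[[0.8,0.02,0,1.34,0.002,-0.001,-0],[0.8,0.05,0,2.67,0.002,-0.001,-0.001],[0.8,0.07,0,4.01,0.002,-0.001,-0.001],[0.8,0.07,-0,4.13,0.002,-0.001,-0.001],[0.8,0.07,-0,4.24,0.002,-0.001,-0.001],[0.8,0.07,-0,4.36,0.002,-0.001,-0.001]]
```

View pics/s17z.png

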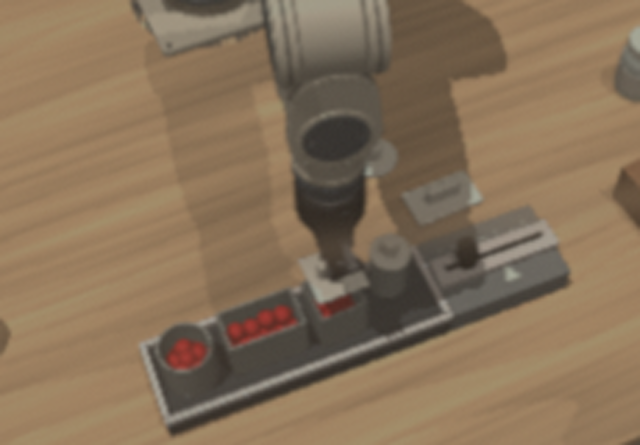

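jog_arm:
  increments:
    - [0.8,0.05,0,1.3,0,0,0]
    - [0.8,0.06,0,2.6,0,0,0]
    - [0.8,0.06,0,3.4,0,0,0]
    - [0.8,0.06,0,3.7,0,0,0]
    - [0.8,0.06,0,3.95,0,0,0]
    - [0.8,0.06,0,4.15,0,0,0]
    - [0.8,0.06,0,4.3,0,0,0]
    - [0.8,0.06,0,4.36,0,0,0]

```text
time_s: 38.08
ee_pos: [664.1, -71.7, 111.8]
orientation: [[1.0, -0.019, 0.001], [-0.019, -1.0, -0.002], [0.001, 0.002, -1.0]]
wrist_force: [-1.3, 1.2, 4.1]
gripper_width: 11.7
```

It seated at 111.8. I'll release and go to the round lid.

jog_arm:
  increments:
    - [1.8,0,0,0,0,0,0]
    - [3,0,0,0,0,0,0]
    - [4,0,0,0,0,0,0]
    - [4,0,0,-2,0,0,0]
    - [5,0,0,-5,0,0,0]

```text
time_s: 38.7
ee_pos: [663.6, -71.5, 161.4]
orientation: [[1.0, -0.019, -0.001], [-0.019, -1.0, -0.002], [-0.001, 0.002, -1.0]]
wrist_force: [0.4, 0.7, -1.1]
gripper_width: 49.7
```

Run:
```python
from plan import *
plan([(432.5,91.2,120,-2,5,8),(432.5,91.2,70,-2,5,3)])
```

```text
11 rows; t 38.7 from [663.6 -71.5 161.4] -1.1
[[5,-2.93,-1.98,0.52,0.002,0.001,0.002],[5,-5.85,-3.96,1.03,0.002,0.001,0.004],[5,-8.78,-5.94,1.55,0.002,0.001,0.006],[5,-11.7,-7.92,2.06,0.002,0.001,0.008],[5,-14.63,-9.9,2.58,0.002,0.001,0.01],[5,-17.55,-11.88,3.1,0.002,0.001,0.012],[5,-20.48,-13.87,3.61,0.002,0.001,0.014],[5,-23.4,-15.85,4.13,0.002,0.001,0.016],[5,-23.4,-15.85,5.8,0.002,0.001,0.016],[5,-23.4,-15.85,7.46,0.002,0.001,0.016],[5,-23.4,-15.86,9.13,0.002,0.001,0.016]]
```

jog_arm:
  increments:
    - [5,-2.9,-2,0,0,0,0]
    - [5,-6,-4.1,0,0,0,0]
    - [5,-10,-6.8,0.5,0,0,0.006]
    - [5,-14,-9.5,1.5,0,0,0.01]
    - [5,-18,-12.2,2.5,0,0,0.012]
    - [5,-21.5,-14.6,3.6,0,0,0.016]
    - [5,-23.4,-15.8,5.8,0,0,0.016]
    - [5,-23.4,-15.8,8,0,0,0.016]
    - [5,-23.4,-15.8,9.1,0,0,0.016]
    - [5,-23.4,-15.8,9.1,0,0,0.016]

```text
time_s: 39.95
ee_pos: [432.4, 90.5, 70.0]
orientation: [[0.999, -0.035, -0.002], [-0.035, -0.999, -0.002], [-0.002, 0.002, -1.0]]
wrist_force: [-0.6, -0.7, 0.4]
gripper_width: 50.0
```

```bash
python3 snap.py 18
python3 - <<'E'
from plan import *
plan([(432.6,91.2,13,-2,5,3)])
E
python3 m3.py 18 | grep -E "long|round"
```

```text
40.05 [433.1  90.5  70.8] [-0.1  0.5  0.1] 50.1
3 rows; t 40.05 from [433.1  90.5  70.8] -2.0
[[5,-0.02,-0.03,1.93,0.002,0,-0],[5,-0.03,-0.05,3.85,0.002,0,-0],[5,-0.05,-0.08,5.78,0.002,0,-0]]
tub_round [] [ 657.7 -261.2  104.     0. ] -44.86
tub_round [True] [ 657.6 -261.2  103.8    0. ] -44.87
tub_round [('top',)] [ 658.  -260.3  104.     0. ] -27.78
tub_round [('scene',)] [ 657.3 -262.5  104.     0. ] -20.01
tub_long [] [ 660.2 -164.3  104.    88.2] -46.87
tub_long [True] [ 660.2 -164.4  104.5   88.1] -46.94
tub_long [('top',)] [ 660.6 -163.8  104.    88.3] -32.12
tub_long [('scene',)] [ 659.  -166.9  104.    88.2] -19.74
```

View pics/s18z.png

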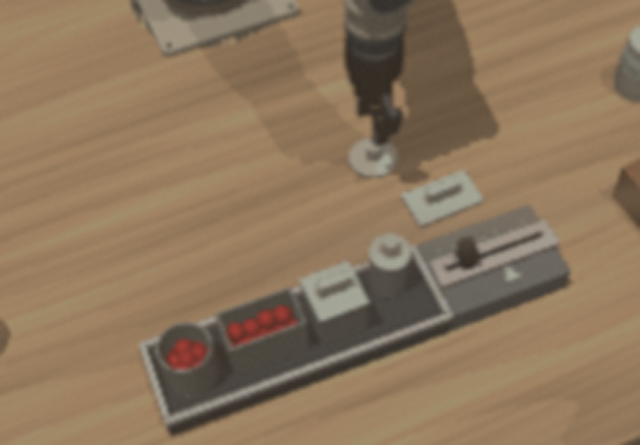

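The square lid is seated at (335,292), and the round lid's knob is under the jaws at (373,153).

jog_arm:
  increments:
    - [5,0,-0.03,1.5,0,0,0]
    - [5,-0.05,-0.07,3.5,0,0,0]
    - [5,-0.05,-0.07,5.2,0,0,0]
    - [5,-0.05,-0.07,5.78,0,0,0]
    - [5,-0.05,-0.07,5.78,0,0,0]
    - [1.6,-0.05,-0.07,5.78,0,0,0]
    - [1.6,-0.05,-0.07,5.78,0,0,0]
    - [1.6,-0.05,-0.07,5.78,0,0,0]
    - [1.6,-0.05,-0.07,5.78,0,0,0]
    - [1.6,-0.05,-0.07,5.78,0,0,0]
    - [1.6,-0.05,-0.07,5.78,0,0,0]

```text
time_s: 41.42
ee_pos: [433.1, 91.1, 13.7]
orientation: [[0.999, -0.035, 0.001], [-0.035, -0.999, -0.002], [0.001, 0.002, -1.0]]
wrist_force: [-1.7, 0.5, 6.7]
gripper_width: 21.0
```

Run:
```python
from plan import *
plan([(None,None,160,None,1.6,2),(657.6,-261.3,160,-2,1.6,10)])
```

```text
12 rows; t 41.425 from [433.1  91.1  13.7] -2.0
[[1.6,0.01,0.01,-7.32,0.002,-0.001,-0],[1.6,0.02,0.03,-14.63,0.002,-0.001,-0],[1.6,2.38,3.47,-14.62,0.002,-0.001,-0],[1.6,4.75,6.91,-14.61,0.002,-0.001,-0],[1.6,7.12,10.36,-14.6,0.002,-0.001,-0],[1.6,9.49,13.8,-14.59,0.002,-0.001,-0],[1.6,11.85,17.24,-14.58,0.002,-0.001,-0],[1.6,14.22,20.69,-14.57,0.002,-0.001,-0],[1.6,16.59,24.13,-14.57,0.002,-0.001,-0],[1.6,18.95,27.57,-14.56,0.002,-0.001,-0],[1.6,21.32,31.02,-14.55,0.002,-0.001,-0],[1.6,23.69,34.46,-14.54,0.002,-0.001,-0]]
```

jog_arm:
  increments:
    - [1.6,0,0,-1,0,0,0]
    - [1.6,0,0,-5,0,0,0]
    - [1.6,0,0,-10,0,0,0]
    - [1.6,1.4,2,-15,0,0,0]
    - [1.6,4,5.8,-15.3,0,0,0]
    - [1.6,7,10.2,-15.3,0,0,0]
    - [1.6,10,14.6,-15.3,0,0,0]
    - [1.6,13,18.9,-15.3,0,0,0]
    - [1.6,16,23.3,-15.3,0,0,0]
    - [1.6,19,27.6,-15.3,0,0,0]
    - [1.6,22,32,-15.3,0,0,0]
    - [1.6,23.7,34.5,-15,0,0,0]

```text
time_s: 42.92
ee_pos: [658.4, -264.0, 164.8]
orientation: [[0.999, -0.036, 0.001], [-0.036, -0.999, -0.002], [0.001, 0.002, -1.0]]
wrist_force: [0.4, 0.2, -1.4]
gripper_width: 20.5
```

jog_arm:
  increments:
    - [1.6,0,0,0,0,0,0]

```text
time_s: 43.05
ee_pos: [658.6, -265.7, 163.9]
orientation: [[0.999, -0.038, 0.0], [-0.038, -0.999, -0.002], [0.0, 0.002, -1.0]]
wrist_force: [-0.8, 0.5, -1.3]
gripper_width: 20.9
```

```bash
python3 snap.py 19
python3 - <<'E'
from plan import *
plan([(657.6,-261.3,115,-2,1.6,3),(657.6,-261.3,111.5,-2,1.6,3)])
E
```

```text
43.15 [ 658.  -263.8  164.8] [ 0.   0.4 -0.5] 20.9
6 rows; t 43.15 from [ 658.  -263.8  164.8] -2.1
[[1.6,-0.02,-0.09,1.66,0.002,-0.001,-0.001],[1.6,-0.04,-0.17,3.32,0.002,-0.001,-0.001],[1.6,-0.06,-0.26,4.98,0.002,-0.001,-0.002],[1.6,-0.06,-0.26,5.1,0.002,-0.001,-0.002],[1.6,-0.06,-0.26,5.22,0.002,-0.001,-0.002],[1.6,-0.06,-0.26,5.33,0.002,-0.001,-0.002]]
```

View pics/s19z.png

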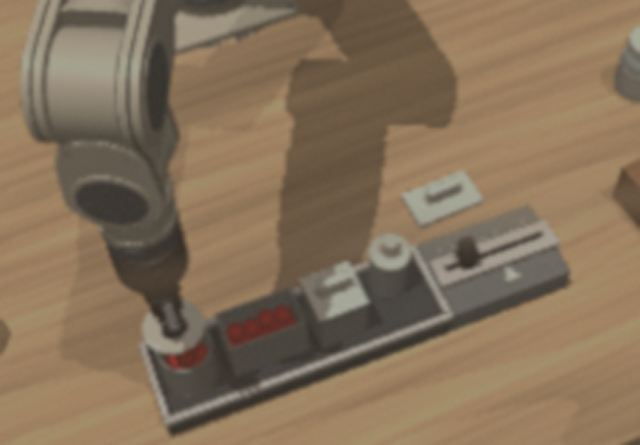

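The round lid is held over its tub at (178,328). I'll lower it.

jog_arm:
  increments:
    - [1.6,-0.04,-0.15,1.3,0,0,0]
    - [1.6,-0.05,-0.25,2.8,0,0,-0.002]
    - [1.6,-0.05,-0.25,4,0,0,-0.002]
    - [1.6,-0.05,-0.25,4.5,0,0,-0.002]
    - [1.6,-0.05,-0.25,4.8,0,0,-0.002]
    - [1.6,-0.05,-0.25,5.05,0,0,-0.002]
    - [1.6,-0.05,-0.25,5.2,0,0,-0.002]
    - [1.6,-0.05,-0.25,5.33,0,0,-0.002]

```text
time_s: 44.15
ee_pos: [657.8, -261.6, 111.8]
orientation: [[0.999, -0.035, 0.001], [-0.035, -0.999, -0.002], [0.001, 0.002, -1.0]]
wrist_force: [-0.9, 0.5, 9.5]
gripper_width: 20.4
```

jog_arm:
  increments:
    - [2.8,0,0,0,0,0,0]
    - [4,0,0,0,0,0,0]
    - [4.5,0,0,0,0,0,0]
    - [4.5,0,0,-2,0,0,0]
    - [5,0,0,-5,0,0,0]

```text
time_s: 44.78
ee_pos: [657.3, -261.2, 161.3]
orientation: [[0.999, -0.035, -0.001], [-0.035, -0.999, -0.001], [-0.001, 0.001, -1.0]]
wrist_force: [0.7, -1.0, 0.2]
gripper_width: 50.0
```

Run:
```python
from plan import *
plan([(537.4,148.4,160,1,5,9),(537.4,148.4,75,1,5,3)])
```

```text
12 rows; t 44.775 from [ 657.3 -261.2  161.3] -2.0
[[5,-1.49,-4.5,0.01,0.001,0.001,-0.006],[5,-2.98,-9,0.02,0.001,0.001,-0.012],[5,-4.47,-13.51,0.04,0.001,0.001,-0.017],[5,-5.96,-18.01,0.05,0.001,0.001,-0.023],[5,-7.45,-22.51,0.06,0.001,0.001,-0.029],[5,-8.94,-27.01,0.07,0.001,0.001,-0.035],[5,-10.43,-31.51,0.08,0.001,0.001,-0.041],[5,-11.92,-36.02,0.09,0.001,0.001,-0.046],[5,-13.41,-40.52,0.11,0.001,0.001,-0.052],[5,-13.4,-40.52,2.94,0.001,0.001,-0.052],[5,-13.4,-40.52,5.77,0.001,0.001,-0.052],[5,-13.4,-40.53,8.61,0.001,0.001,-0.052]]
```

jog_arm:
  increments:
    - [5,-1.5,-4,0,0,0,-0.006]
    - [5,-3,-9,0,0,0,-0.012]
    - [5,-4.6,-14,0,0,0,-0.017]
    - [5,-6.3,-19,0,0,0,-0.023]
    - [5,-8,-24,0,0,0,-0.029]
    - [5,-9.7,-29,0,0,0,-0.035]
    - [5,-11.3,-34,0,0,0,-0.041]
    - [5,-12.8,-38.5,1,0,0,-0.046]
    - [5,-13.4,-40.5,4,0,0,-0.052]
    - [5,-13.4,-40.5,7,0,0,-0.052]
    - [5,-13.4,-40.5,8.6,0,0,-0.052]
    - [5,-13.4,-40.5,8.6,0,0,-0.052]

```text
time_s: 46.28
ee_pos: [536.7, 148.1, 74.2]
orientation: [[1.0, 0.017, -0.003], [0.017, -1.0, -0.001], [-0.003, 0.001, -1.0]]
wrist_force: [0.1, -0.5, 0.0]
gripper_width: 49.7
```

```bash
python3 snap.py 20
python3 - <<'E'
from plan import *
plan([(537.4,148.4,13,1,5,3)])
E
python3 m3.py 20 | grep -E "long"
```

```text
46.375 [537.7 148.1  75.7] [ 0.2 -0.4  0.6] 50.0
3 rows; t 46.375 from [537.7 148.1  75.7] 1.0
[[5,-0.01,-0.01,2.09,0.001,0,-0],[5,-0.02,-0.02,4.18,0.001,0,-0],[5,-0.03,-0.04,6.27,0.001,0,-0]]
tub_long [] [ 660.2 -164.4  104.    88.1] -46.96
tub_long [True] [ 660.2 -164.4  104.4   88.2] -47.0
tub_long [('top',)] [ 660.6 -163.8  104.    88.3] -32.08
tub_long [('scene',)] [ 658.9 -166.9  104.    88.4] -19.88
```

View pics/s20z.png

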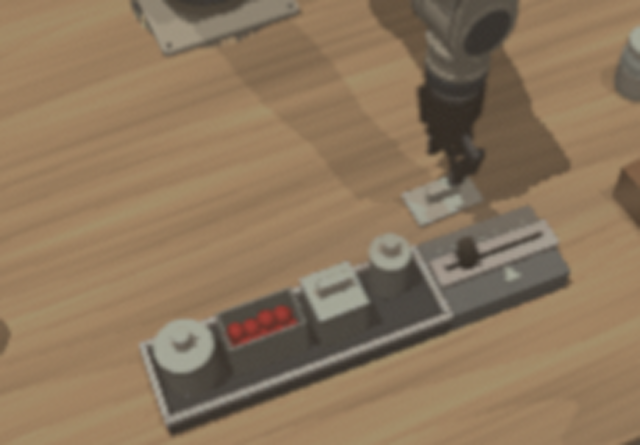

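Three lids are seated: round (184,345), square (335,292) and slim (390,252). The jaws are over the long lid.

jog_arm:
  increments:
    - [5,0,0,1.5,0,0,0]
    - [5,-0.02,-0.03,4,0,0,0]
    - [5,-0.02,-0.03,5.7,0,0,0]
    - [5,-0.02,-0.03,6.27,0,0,0]
    - [5,-0.02,-0.03,6.27,0,0,0]
    - [0.8,-0.02,-0.03,6.27,0,0,0]
    - [0.8,-0.02,-0.03,6.27,0,0,0]
    - [0.8,-0.02,-0.03,6.27,0,0,0]
    - [0.8,-0.02,-0.03,6.27,0,0,0]
    - [0.8,-0.02,-0.03,6.27,0,0,0]
    - [0.8,-0.02,-0.03,6.27,0,0,0]

```text
time_s: 47.75
ee_pos: [538.1, 148.4, 13.7]
orientation: [[1.0, 0.017, 0.001], [0.017, -1.0, -0.001], [0.001, 0.001, -1.0]]
wrist_force: [0.7, -0.0, 6.2]
gripper_width: 11.3
```

Run:
```python
from plan import *
plan([(None,None,170,None,.8,3),(660.1,-164.6,170,-1.9,.8,9)])
```

```text
12 rows; t 47.75 from [538.1 148.4  13.7] 1.0
[[0.8,0.01,0,-5.21,0.001,-0.001,-0],[0.8,0.01,0.01,-10.42,0.001,-0.001,-0],[0.8,0.02,0.01,-15.63,0.001,-0.001,-0],[0.8,1.32,3.51,-15.63,0.001,-0.001,0.006],[0.8,2.61,7.01,-15.62,0.001,-0.001,0.011],[0.8,3.91,10.51,-15.62,0.001,-0.001,0.017],[0.8,5.21,14.01,-15.62,0.001,-0.001,0.022],[0.8,6.5,17.51,-15.61,0.001,-0.001,0.028],[0.8,7.8,21.01,-15.61,0.001,-0.001,0.033],[0.8,9.09,24.51,-15.6,0.001,-0.001,0.039],[0.8,10.39,28.02,-15.6,0.001,-0.001,0.045],[0.8,11.69,31.52,-15.59,0.001,-0.001,0.05]]
```

jog_arm:
  increments:
    - [0.8,0,0,-1,0,0,0]
    - [0.8,0,0,-5,0,0,0]
    - [0.8,0,0,-10,0,0,0]
    - [0.8,0.9,2.5,-15,0,0,0.004]
    - [0.8,2.2,6,-15.6,0,0,0.011]
    - [0.8,3.7,10,-15.6,0,0,0.017]
    - [0.8,5.2,14,-15.6,0,0,0.022]
    - [0.8,6.7,18,-15.6,0,0,0.028]
    - [0.8,8.2,22,-15.6,0,0,0.033]
    - [0.8,9.7,26,-15.6,0,0,0.04]
    - [0.8,11,29.7,-15.6,0,0,0.046]
    - [0.8,11.7,31.5,-15.6,0,0,0.05]

```text
time_s: 49.25
ee_pos: [660.4, -166.2, 170.0]
orientation: [[0.999, -0.035, 0.001], [-0.035, -0.999, -0.001], [0.001, 0.001, -1.0]]
wrist_force: [0.2, 0.4, -0.4]
gripper_width: 11.4
```

jog_arm:
  increments:
    - [0.8,0,0,0,0,0,0]
    - [0.8,0,0,0,0,0,0]

```text
time_s: 49.5
ee_pos: [660.0, -165.2, 170.1]
orientation: [[0.999, -0.034, 0.0], [-0.034, -0.999, -0.0], [0.0, 0.0, -1.0]]
wrist_force: [0.2, 0.1, -0.1]
gripper_width: 11.1
```

```bash
python3 snap.py 21
python3 - <<'E'
from plan import *
plan([(660,-164.9,115,-1.9,.8,3),(660,-164.9,111.6,-1.9,.8,3)])
E
```

```text
49.6 [ 660.1 -164.9  170.3] [-0.6  0.   0.8] 11.3
6 rows; t 49.6 from [ 660.1 -164.9  170.3] -1.9
[[0.8,-0,0,1.84,0,-0.001,-0],[0.8,-0.01,0,3.69,0,-0.001,-0],[0.8,-0.01,0,5.53,0,-0.001,-0],[0.8,-0.01,0,5.65,0,-0.001,-0],[0.8,-0.01,0,5.76,0,-0.001,-0],[0.8,-0.01,0,5.87,0,-0.001,-0]]
```

View pics/s21z.png

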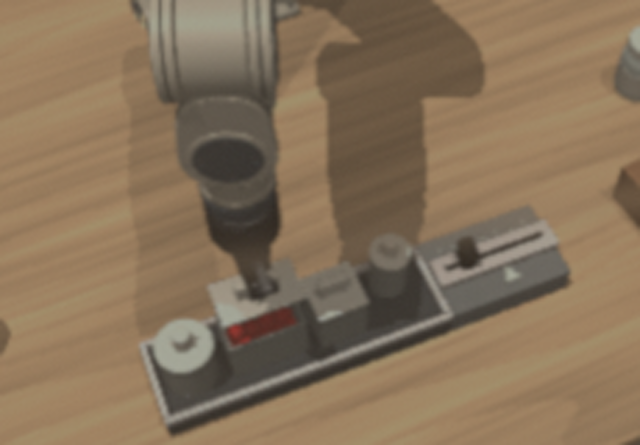

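The long lid is above its tub. I'll lower it.

jog_arm:
  increments:
    - [0.8,0,0,1.5,0,0,0]
    - [0.8,0,0,3.4,0,0,0]
    - [0.8,0,0,4.7,0,0,0]
    - [0.8,0,0,5.1,0,0,0]
    - [0.8,0,0,5.4,0,0,0]
    - [0.8,0,0,5.6,0,0,0]
    - [0.8,0,0,5.77,0,0,0]
    - [0.8,0,0,5.87,0,0,0]

```text
time_s: 50.6
ee_pos: [660.2, -165.0, 111.8]
orientation: [[0.999, -0.033, 0.001], [-0.033, -0.999, -0.001], [0.001, 0.0, -1.0]]
wrist_force: [0.0, 0.1, -0.2]
gripper_width: 11.1
```

jog_arm:
  increments:
    - [0.8,0,0,0.05,0,0,0]
    - [0.8,0,0,0.08,0,0,0]
    - [1.8,0,0,0.05,0,0,0]
    - [3,0,0,0.05,0,0,0]
    - [4,0,0,0,0,0,0]
    - [4,0,0,-2,0,0,0]
    - [5,0,0,-5,0,0,0]
    - [5,0,0,-8,0,0,0]

```text
time_s: 51.6
ee_pos: [660.0, -164.9, 192.5]
orientation: [[0.999, -0.033, 0.001], [-0.033, -0.999, -0.0], [0.001, 0.0, -1.0]]
wrist_force: [-1.6, -0.2, 0.4]
gripper_width: 50.1
```

Run:
```python
from plan import *
plan([(500,250,190,-2,2,11)])
```

```text
11 rows; t 51.6 from [ 660.  -164.9  192.5] -1.9
[[2,-1.58,-3.72,0.02,0,-0.001,0],[2,-3.16,-7.44,0.04,0,-0.001,0],[2,-4.74,-11.16,0.06,0,-0.001,0],[2,-6.32,-14.88,0.08,0,-0.001,0.001],[2,-7.9,-18.61,0.1,0,-0.001,0.001],[2,-9.48,-22.33,0.12,0,-0.001,0.001],[2,-11.06,-26.05,0.14,0,-0.001,0.001],[2,-12.64,-29.77,0.16,0,-0.001,0.001],[2,-14.22,-33.49,0.18,0,-0.001,0.001],[2,-15.8,-37.21,0.2,0,-0.001,0.001],[2,-17.38,-40.93,0.22,0,-0.001,0.002]]
```

jog_arm:
  increments:
    - [2,-1.6,-3.7,0,0,0,0]
    - [2,-3.5,-8.2,0,0,0,0]
    - [2,-5.5,-13,0,0,0,0]
    - [2,-7.6,-18,0,0,0,0]
    - [2,-9.7,-23,0,0,0,0]
    - [2,-11.8,-28,0,0,0,0]
    - [2,-14,-33,0,0,0,0]
    - [2,-16,-38,0,0,0,0]
    - [2,-17.4,-41,0,0,0,0]
    - [2,-17.4,-41,0,0,0,0]

```text
time_s: 52.85
ee_pos: [498.8, 252.6, 192.3]
orientation: [[1.0, -0.03, 0.001], [-0.03, -1.0, -0.0], [0.001, 0.0, -1.0]]
wrist_force: [0.7, -0.4, -0.4]
gripper_width: 20.0
```

```bash
python3 snap.py 22
python3 - <<'E'
import cv2
a=cv2.imread("pics/top22.png")[138:192,180:340];a=cv2.resize(a,None,fx=5,fy=5,interpolation=cv2.INTER_CUBIC)
b=cv2.imread("pics/scene22.png")[185:268,175:340];b=cv2.resize(b,(800,402),interpolation=cv2.INTER_CUBIC)[:330]
cv2.imwrite("pics/t22zz.png",a);cv2.imwrite("pics/s22zz.png",b)
E
```

```text
52.95 [499.9 250.7 192.2] [1.2 0.6 0.2] 20.3
```

View pics/t22zz.png

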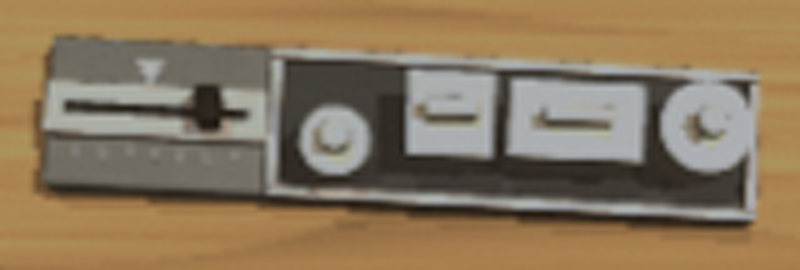

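View pics/s22zz.png

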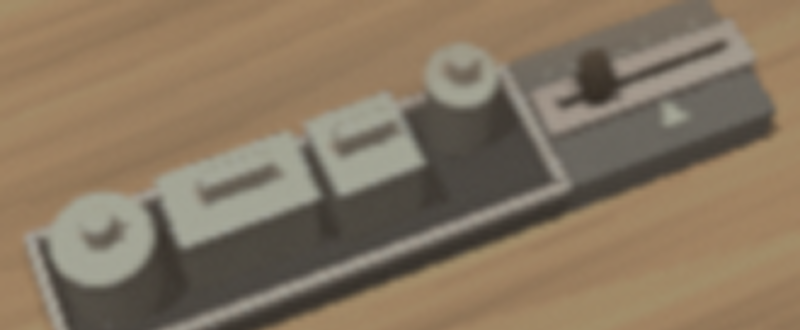

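All four lids look flat. I'll check their heights and centring, and measure the grip and pointer.

```bash
cat > m5.py <<'E'
import h,sys
from h import *
def mt(im,c):
    g=cv2.GaussianBlur(im,(0,0),.6).astype(float).max(2);return np.clip((g-90)/55,0,1)
h.matte=mt
for n in SH:
    if n[:3]=='lid': SH[n]=[SH[n][0]]   # flange only
ims=load(sys.argv[1])
# fill knob dark holes
for c in ims: pass
L=dict(lid_round=(657.7,-261.2,0),lid_slim=(642.2,12.1,0),lid_square=(664.1,-71.7,-1),lid_long=(660.2,-164.6,88.2))
import scipy.ndimage as nd
def mt2(im,c):
    a=mt(im,c);f=nd.binary_fill_holes(a>.4);return np.maximum(a,nd.binary_erosion(f,iterations=2))
h.matte=mt2
for n,g in L.items():
    for kw in(dict(),dict(fitz=True),dict(cams=("top",)),dict(cams=("scene",))):
        p,f=cfit(n,ims,g[:2],z=98.,yaw0=np.radians(g[2]),rad=16 if n!='lid_long' else 19,**kw);print(n,list(kw.values()),p.round(1),round(f,3))
E
python3 m5.py 22
```

```text
lid_round [] [ 6.742e+02 -2.696e+02  9.800e+01  4.000e-01] 1.39
lid_round [True] [ 669.8 -271.4  173.3  -29. ] 1.336
lid_round [('top',)] [ 666.5 -262.5   98.     7.5] 0.725
lid_round [('scene',)] [ 676.9 -263.4   98.   -19. ] 0.664
lid_slim [] [674.3   9.2  98.   11.5] 1.676
lid_slim [True] [656.6 -18.1 197.3 -64.7] 1.636
lid_slim [('top',)] [641.6  12.6  98.    3.5] 0.842
lid_slim [('scene',)] [666.2 -11.6  98.   13. ] 0.832
lid_square [] [667.2 -76.2  98.    9.7] 1.373
lid_square [True] [675.4 -83.2 167.6 -94.1] 1.32
lid_square [('top',)] [659.  -72.3  98.   20.3] 0.702
lid_square [('scene',)] [674.7 -82.8  98.   15.1] 0.667
lid_long [] [ 681.7 -166.2   98.    90.3] 1.353
lid_long [True] [ 681.7 -169.4  189.7   90.9] 1.27
lid_long [('top',)] [ 663.5 -164.4   98.    91. ] 0.698
lid_long [('scene',)] [ 671.7 -172.5   98.   100.3] 0.652
```

```bash
cat > m5.py <<'E'
import sys,h
from h import *
TUBXY.update(lid_round=70,lid_slim=52,lid_square=(64,64),lid_long=(100,58))
def lidfit(n,ims,g,z=108.,fitz=False,cams=("scene","top"),yaw0=-2.):
    G={c:cv2.GaussianBlur(ims[c][...,2].astype(np.float32),(0,0),.5) for c in cams}
    def cost(v):
        x,y,zz=v[0],v[1],(v[3] if fitz else z);a=v[2]/40+np.radians(yaw0);R=np.array([[np.cos(a),-np.sin(a)],[np.sin(a),np.cos(a)]]);s=0
        for c in cams:
            k=[]
            for off in(-3,3):
                q=curve(n,off)@R.T+[x,y];u=proj(np.c_[q,0*q[:,:1]+zz],c);k.append(map_coordinates(G[c],[u[:,1],u[:,0]],order=1))
            s+=np.mean(np.clip(k[0]-k[1],-20,70))
        return -s
    best=None
    for dx in(-4,0,4):
        for dy in(-4,0,4):
            v0=np.array([g[0]+dx,g[1]+dy,0.]+([z] if fitz else []));sx=np.array([v0]+[v0+d for d in np.eye(len(v0))*4])
            s=minimize(cost,v0,method="Nelder-Mead",options=dict(initial_simplex=sx,xatol=.05,fatol=1e-3,maxiter=200))
            if best is None or s.fun<best.fun:best=s
    v=best.x;return np.array([v[0],v[1],v[3] if fitz else z,np.degrees(v[2]/40)+yaw0]),best.fun
if __name__=="__main__":
    ims=load(sys.argv[1])
    L=dict(lid_round=(657.7,-261.2,0),lid_slim=(642.2,12.1,0),lid_square=(664.1,-71.7,-1),lid_long=(660.2,-164.6,88.2))
    for n,g in L.items():
        for kw in(dict(),dict(fitz=True),dict(cams=("top",)),dict(cams=("scene",))):
            p,f=lidfit(n,ims,g[:2],yaw0=g[2],**kw);print(n,list(kw.values()),p.round(1),round(f,1))
E
python3 m5.py 22
python3 - <<'E'
import sys; sys.path.insert(0,'.')
from h import *
D={n:masks(n) for n in("fader","pointer","fader_top")}
for n in D:
    for c in D[n]:
        for a,m,e in D[n][c]:
            yy,xx=np.nonzero(m);print(n,c,round(a,2),np.round(e,1),m.sum(),xx.mean().round(2),yy.mean().round(2))
E
```

```text
lid_round [] [ 657.3 -261.6  108.    16.3] -99.9
lid_round [True] [ 656.8 -261.7  105.2    4.1] -102.0
lid_round [('top',)] [ 656.3 -259.4  108.     3.1] -56.6
lid_round [('scene',)] [ 658.2 -262.2  108.     6.6] -46.2
lid_slim [] [642.6  12.1 108.    3. ] -100.9
lid_slim [True] [642.6  12.1 108.    3. ] -100.9
lid_slim [('top',)] [641.8  15.3 108.  -12.2] -70.0
lid_slim [('scene',)] [642.5  11.6 108.    4.1] -31.2
lid_square [] [663.  -71.8 108.   -1.4] -107.6
lid_square [True] [663.1 -71.5 105.2  -1.9] -110.5
lid_square [('top',)] [662.6 -70.9 108.   -2.1] -67.8
lid_square [('scene',)] [664.4 -73.  108.   -1.2] -43.8
lid_long [] [ 660.6 -165.7  108.    87.8] -116.0
lid_long [True] [ 659.9 -165.7  106.3   87.9] -116.2
lid_long [('top',)] [ 660.3 -163.8  108.    87.1] -70.0
lid_long [('scene',)] [ 660.7 -166.3  108.    87.7] -46.7
fader scene 0.65 [292.9 197.  300.8 210.1] 82 296.94 200.48
fader top 0.63 [219.9 156.3 224.9 163. ] 40 220.5 158.8
pointer scene 0.41 [240.2 215.8 260.6 234.5] 162 250.1 226.58
fader_top top 0.42 [218.  153.6 226.8 163.8] 50 220.5 159.0
fader_top top 0.42 [101.2 203.9 122.8 219.9] 370 111.82 211.19
```

```bash
cat > m6.py <<'E'
import sys
from h import *
from tray import T0,TY
ims=load(sys.argv[1]);a=np.radians(TY);ey=np.array([-np.sin(a),np.cos(a)]);ex=np.array([np.cos(a),np.sin(a)])
def tl(P):d=np.array(P)[:2]-T0;return round(float(d@ex),1),round(float(d@ey),1)
# pointer centroid
for c,(u0,v0),th in(("top",(209.8,152),(112,150)),("scene",(313.5,208.5),(105,140))):
    g=ims[c].astype(float).min(2);x0,y0=int(u0),int(v0);w=g[y0-4:y0+4,x0-5:x0+6]
    al=np.clip((w-np.median(w)-12)/30,0,1);yy,xx=np.mgrid[y0-4:y0+4,x0-5:x0+6]
    if len(sys.argv)>2:print(w.round())
    u=[(xx*al).sum()/al.sum(),(yy*al).sum()/al.sum()];P=atz([u],c,46)[0];print("pointer",c,np.round(u,2),P.round(1),"tray",tl(P))
# fader box fit
SH["_f"]=[(rect(28,20),-40,0)]
W={}
for c in("scene","top"):
    g=cv2.GaussianBlur(ims[c],(0,0),.5).astype(float).max(2)
    lo,hi=(62,95) if c=="scene" else (50,95)
    W[c]=np.clip((hi-g)/(hi-lo),0,1)
g0=np.array([float(sys.argv[3]),float(sys.argv[4])]) if len(sys.argv)>4 else None
def fitf(cams,fitz,z=90.):
    def cost(v):
        p=(v[0],v[1],v[2] if fitz else z,a);t=0
        for c in cams:
            m=render("_f",p,c);u=proj([[v[0],v[1],p[2]-20]],c)[0].astype(int);s=np.s_[u[1]-11:u[1]+12,u[0]-11:u[0]+12]
            t+=((m-W[c])[s]**2).sum()
        return t
    best=None
    for dy in range(210,340,10):
        q=T0+ey*dy
        v0=np.array([q[0],q[1]]+([z] if fitz else []));sx=np.array([v0]+[v0+d for d in np.eye(len(v0))*6])
        s=minimize(cost,v0,method="Nelder-Mead",options=dict(initial_simplex=sx,xatol=.1,fatol=1e-3,maxiter=200))
        if best is None or s.fun<best.fun:best=s
    print("fader",cams,best.x.round(1),"tray",tl(best.x),round(best.fun,1))
fitf(("scene","top"),True);fitf(("scene","top"),False);fitf(("top",),False);fitf(("scene",),False)
E
python3 m6.py 22 v
```

```text
[[ 98.  97.  98.  96.  96.  95.  94.  94.  94.  95.  95.]
 [ 96.  97.  98. 107. 112. 109. 109. 109. 105.  98.  96.]
 [ 96.  96.  98. 131. 158. 157. 156. 153. 133. 105.  96.]
 [ 98.  97.  97. 104. 143. 170. 170. 155. 121.  98.  97.]
 [ 99.  98.  99. 105. 137. 164. 168. 145. 108.  96.  96.]
 [100.  98.  99.  99. 102. 141. 154. 113.  91.  97.  96.]
 [117. 117. 118. 118. 116. 144. 142. 108. 106. 105. 102.]
 [165. 166. 167. 166. 158. 153. 150. 141. 143. 138. 130.]]
pointer top [209.16 152.8 ] [702.3 159.1  46. ] tray (30.1, 284.1)
[[137. 133. 125. 113. 102.  92.  82.  81.  86.  91.  92.]
 [116. 102.  96.  96.  98.  95.  93.  92.  94.  96.  97.]
 [ 90.  83.  90. 110. 122. 122. 109.  98.  96.  95.  95.]
 [ 87.  91.  95. 115. 136. 141. 128. 111. 104.  98.  96.]
 [ 94.  95.  97. 113. 138. 148. 145. 135. 120. 105.  96.]
 [ 95.  95.  96. 113. 136. 146. 143. 133. 118. 103.  96.]
 [ 95.  94.  97. 110. 128. 129. 118. 108. 100.  97.  96.]
 [ 95.  95.  94.  96. 102. 101.  98.  94.  94.  95.  96.]]
pointer scene [312.55 207.54] [700.5 155.7  46. ] tray (28.4, 280.7)
fader ('scene', 'top') [671.9 110.4  94.6] tray (1.4, 234.4) 52.6
fader ('scene', 'top') [672.3 110.7] tray (1.8, 234.8) 54.1
fader ('top',) [673.7 111. ] tray (3.2, 235.0) 16.9
fader ('scene',) [668.4 109.9] tray (-2.1, 233.7) 32.8
```

```bash
cat > m7.py <<'E'
from h import *
from tray import T0,TY
import sys
ims=load(sys.argv[1]);a=np.radians(TY);ey=np.array([-np.sin(a),np.cos(a)]);ex=np.array([np.cos(a),np.sin(a)])
for c,(ys,xs) in(("top",(np.s_[148:154],np.s_[205:215])),("scene",(np.s_[206:212],np.s_[310:320]))):
    g=ims[c].astype(float).min(2);w=g[ys,xs];al=np.clip((w-100)/50,0,1);yy,xx=np.mgrid[ys,xs]
    u=[(xx*al).sum()/al.sum(),(yy*al).sum()/al.sum()];P=atz([u],c,46)[0];d=P[:2]-T0;print("pointer",c,np.round(u,2),P.round(1),"tray",(d@ex).round(1),(d@ey).round(1))
E
python3 m7.py 22
python3 - <<'E'
from plan import *
plan([(671,110.6,150,88,4.5,10),(671,110.6,120,88,4.5,2)])
E
```

```text
pointer top [209.63 151.04] [709.2 157.5  46. ] tray 37.0 282.8
pointer scene [313.28 208.18] [703.9 156.7  46. ] tray 31.8 281.8
12 rows; t 53.25 from [500.2 249.9 192.1] -2.0
[[4.5,1.75,1.33,0.42,0,-0.001,-0.157],[4.5,3.51,2.67,0.85,0.001,-0.001,-0.314],[4.5,5.26,4,1.27,0.001,-0.001,-0.471],[4.5,7.02,5.33,1.69,0.001,-0.001,-0.628],[4.5,8.77,6.66,2.12,0.001,-0,-0.785],[4.5,10.53,8,2.54,0.001,-0,-0.942],[4.5,12.28,9.33,2.96,0.001,-0,-1.099],[4.5,14.04,10.66,3.39,0.001,-0,-1.256],[4.5,15.79,11.99,3.81,0.001,-0,-1.414],[4.5,17.55,13.33,4.23,0.001,-0,-1.571],[4.5,17.55,13.33,5.73,0.001,-0,-1.571],[4.5,17.55,13.32,7.23,0.001,-0,-1.571]]
```

jog_arm:
  increments:
    - [5,1.75,1.3,0.4,0,0,-0.157]
    - [5,3.5,2.7,0.8,0,0,-0.314]
    - [5,5.3,4,1.2,0,0,-0.471]
    - [5,7,5.3,1.6,0,0,-0.628]
    - [5,8.8,6.7,2,0,0,-0.785]
    - [5,10.5,8,2.5,0,0,-0.942]
    - [5,12.3,9.3,3,0,0,-1.1]
    - [5,14,10.7,3.4,0,0,-1.257]
    - [5,15.8,12,3.8,0,0,-1.414]
    - [5,17.5,13.3,4.2,0,0,-1.571]
    - [5,17.5,13.3,5.7,0,0,-1.571]
    - [5,17.5,13.3,6.2,0,0,-1.571]

```text
time_s: 54.75
ee_pos: [669.5, 110.8, 128.6]
orientation: [[0.038, 0.999, -0.002], [0.999, -0.038, -0.0], [-0.0, -0.002, -1.0]]
wrist_force: [-0.4, 0.2, 0.1]
gripper_width: 49.7
```

```bash
python3 snap.py 23
python3 - <<'E'
from plan import *
plan([(671,110.6,72,88,5,5)])
E
```

```text
54.85 [669.6 111.2 129.4] [ 0.5  0.6 -0. ] 50.3
5 rows; t 54.85 from [669.6 111.2 129.4] 87.9
[[5,-0.01,0.03,1.15,-0.001,0,-0],[5,-0.02,0.06,2.3,-0.001,0,-0],[5,-0.03,0.09,3.44,-0.001,0,-0.001],[5,-0.05,0.12,4.59,-0.001,0,-0.001],[5,-0.06,0.15,5.74,-0.001,0,-0.001]]
```

View pics/s23z.png

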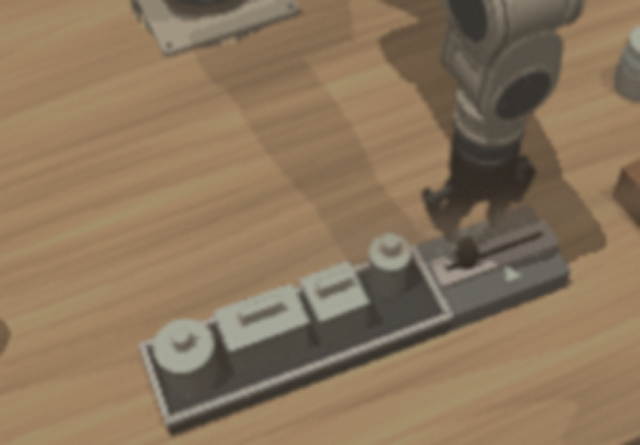

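The fingers straddle the grip at (467,250). I'll descend and close lightly.

jog_arm:
  increments:
    - [5,-0.03,0.1,1.2,0,0,0]
    - [5,-0.05,0.14,2.5,0,0,0]
    - [5,-0.05,0.14,3.8,0,0,0]
    - [5,-0.05,0.14,5,0,0,0]
    - [5,-0.05,0.14,5.6,0,0,0]
    - [1.6,-0.05,0.14,5.6,0,0,0]
    - [1.6,-0.05,0.14,5.6,0,0,0]
    - [1.6,-0.05,0.14,5.6,0,0,0]
    - [1.6,-0.05,0.14,5.6,0,0,0]
    - [1.6,-0.05,0.14,5.6,0,0,0]
    - [1.6,-0.05,0.14,5.6,0,0,0]
  squeeze: 20

```text
time_s: 56.22
ee_pos: [671.1, 110.6, 73.8]
orientation: [[0.036, 0.999, -0.0], [0.999, -0.036, -0.0], [-0.0, -0.0, -1.0]]
wrist_force: [-0.2, 0.3, 1.3]
gripper_width: 19.6
```

Run:
```python
from plan import *
plan([(672.7,158.3,None,88,1.6,6)])
```

```text
6 rows; t 56.225 from [671.1 110.6  73.8] 87.9
[[1.6,0.8,-0,-0,-0,0,-0],[1.6,1.59,-0,-0,-0,0,-0],[1.6,2.39,-0.01,-0,-0,0,-0.001],[1.6,3.18,-0.01,-0,-0,0,-0.001],[1.6,3.98,-0.01,-0,-0,0,-0.001],[1.6,4.77,-0.01,-0,-0,0,-0.001]]
```

jog_arm:
  increments:
    - [1.6,0.6,0,0,0,0,0]
    - [1.6,1.5,0,0,0,0,0]
    - [1.6,2.5,0,0,0,0,0]
    - [1.6,3.5,0,0,0,0,0]
    - [1.6,4.3,0,0,0,0,0]
    - [1.6,4.7,0,0,0,0,0]
    - [1.6,4.75,0,0,0,0,0]
    - [1.6,4.75,0,0,0,0,0]

```text
time_s: 57.22
ee_pos: [672.8, 158.4, 73.8]
orientation: [[0.036, 0.999, -0.0], [0.999, -0.036, 0.0], [0.0, -0.0, -1.0]]
wrist_force: [0.5, 1.3, 1.4]
gripper_width: 19.4
```

jog_arm:
  increments:
    - [3,0,0,0,0,0,0]
    - [5,0,0,0,0,0,0]
    - [5,0,0,0,0,0,0]
    - [5,0,0,-2.5,0,0,0]
    - [5,0,0,-6,0,0,0]
    - [5,-0.2,-5,-10,0,0,0]
    - [5,-0.4,-10,-11,0,0,0]
    - [5,-0.6,-15,-11,0,0,0]
    - [5,2,-20,-11,0,0,0]
    - [5,6,-23,-11,0,0,0]
    - [5,10,-25,-11,0,0,0]
    - [5,10,-25,-11,0,0,0]

```text
time_s: 58.72
ee_pos: [425.2, 269.2, 184.3]
orientation: [[0.032, 0.999, 0.0], [0.999, -0.032, 0.001], [0.001, -0.0, -1.0]]
wrist_force: [0.4, -0.3, -0.5]
gripper_width: 50.1
```

```bash
python3 snap.py 24; python3 m7.py 24; python3 m6.py 24|grep fader
python3 - <<'E'
import cv2
a=cv2.imread("pics/top24.png")[138:192,180:340];a=cv2.resize(a,None,fx=5,fy=5,interpolation=cv2.INTER_CUBIC)
b=cv2.imread("pics/scene24.png")[185:268,175:340];b=cv2.resize(b,(800,402),interpolation=cv2.INTER_CUBIC)[:320]
cv2.imwrite("pics/f24.png",cv2.vconcat([a,b]))
E
```

```text
58.825 [426.5 267.4 184. ] [0.3 0.7 0.8] 49.9
pointer top [209.63 151.01] [709.3 157.5  46. ] tray 37.1 282.8
pointer scene [313.28 208.18] [703.9 156.8  46. ] tray 31.8 281.9
fader ('scene', 'top') [ 11064.8   -274.9 -15718. ] tray (10401.4, 212.1) 0.0
fader ('scene', 'top') [676.  157.8] tray (3.9, 281.9) 67.8
fader ('top',) [676.1 158.6] tray (4.0, 282.7) 21.2
fader ('scene',) [671.8 158. ] tray (-0.4, 282.0) 44.5
```

View pics/f24.png

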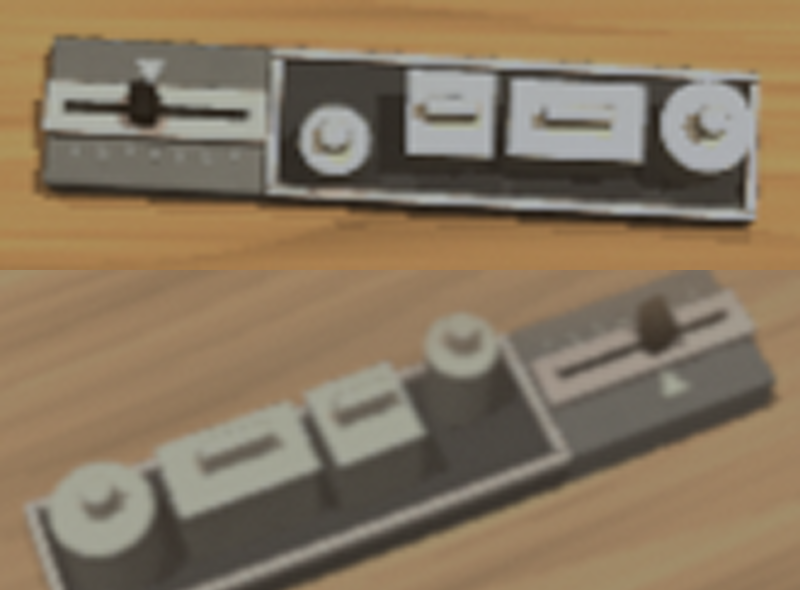

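In the upper (top) view the grip (145,103) is level with the pointer (151,70). Both measure about tray y 282 mm, with the views differing by 1 mm or less. All lids are flat and the arm is clear, so I'll hand in.

```bash
python3 m5.py 24 | grep -E "\[\]"; python3 -c "
from plant import r
print(r.get_obs()['time_s']); print(r.close_job())"
```

```text
lid_round [] [ 657.3 -261.6  108.     7.2] -99.7
lid_slim [] [642.6  12.2 108.    3. ] -100.7
lid_square [] [663.  -71.8 108.   -1.4] -107.6
lid_long [] [ 660.6 -165.7  108.    87.8] -115.8
58.825
the job is handed in; nothing more can be done
None
```

I stood all four tubs upright in the tray's well and put each one's own lid on. I then slid the control level with the white pointer and handed the job in at about 59 s. The hand-in reports no verdict.

**Lids:** in the last pictures each lid is centred within about 1.5 mm of its tub. Three reached the expected seated height with contact. The long lid reached it with no contact force, so I lowered it slightly more before releasing; it looks flat in both views.

**Control:** the grip and the pointer both measure about 282 mm along the tray, in each camera. The arm was clear of everything at the end.

**Disagreements and surprises:**
- The slim tub was found about 25 mm off after placing, probably the announced knock. I lidded it where it stood, inside the well but close to the lip.
- The two cameras disagreed by 1–3 mm on most positions, and by about 6 mm on the tray's x.
- The free-height lid fits read 105–108 mm where 108 was expected.
- The last free-height fit of the grip failed, so I relied on the fixed-height fits, which agreed.

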